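Clear the carving board and mount the figures

ROBOT

A 6-joint arm with a two-finger parallel gripper is mounted at the origin on the work surface. World frame = base frame: x ahead of the robot, y to its left, z up, the work surface at z = 0. Lengths are in mm, angles in rad, forces in N, time in s.
With the tool pointing down it reaches from about 400 to 925 mm from the base axis. Payload 12.5 kg.
Tool frame: the origin (TCP) lies between the finger pads; the fingertips stand env.tip_extent ahead of it and the grasp point (between the pads) lies 11 mm behind it (env.tip_extent is the distance from the TCP to the fingertips, in mm); z points along the fingers, y is the line along which they close (so a half turn about z gives the same grasp; the last joint's range is limited). The gripper opens to 95 mm and grips with 3 to 60 N. Pads are 20 mm wide; open, the fingers measure 119 mm over their backs; the gripper's body (75 mm by 180 mm) begins 59 mm behind the grasp point.
Start: joints at [1, 0.491, 1.559, -0, 1.092, -0.106], TCP at [280.14, 558.722, 197.061] pointing down, gripper open.
Joint ranges: [-3.1, 3.1], [-0.84, 2.19], [0.05, 2.79], [-1.13, 4.28], [0.06, 2.93], [-2.69, 2.69]. Speed limits (rad/s): [2.22, 2.22, 2.79, 3.14, 3.14, 3.14].

INTERFACE

Orientations are given as [roll, pitch, yaw] about the fixed x, y, z axes, in that order (R = Rz(yaw) Ry(pitch) Rx(roll)).
In Python, from cell import env gives the robot as it stands.
- The arm moves only by the tool carry_out, never from a script. Its argument "motion" is a list of rows, each a list of 5 numbers: the shift along the tool's x, y, z in mm, then the turn about the tool's z in degrees, then the closure, from 0 (fully open) to 1 (shut). A call has 1 to 12 rows; each row shifts and turns the commanded pose from where the row before left it, along the tool's axes as they then stand; what a row does not reach is not made up. A row lasts 1/10 s, in which the tool goes at most 50 mm and 8.59 degrees, less where a joint would pass 70% of its speed; a pose out of reach is approached as far as the arm can. A call with a gripper value outside its range is refused whole. The fingers move at their own pace and stop on an object; the grip force is fixed at half the most. Time passes only in rows, so rows that do not move let the fingers close. It gives the time, the measured TCP pose, the force, the opening and the grip force at its end, in the units of the state.
- env.state(): the state, without advancing time (a new reading comes with each control period).
- env.read_camera(name): name is "scene" or "top" or "wrist"; returns a dict with "color" (400x640x3 uint8, red, green, blue), "K" (3x3 intrinsics, pixels), "R" (3x3) and "t" (3): a world point X has camera coordinates R X + t; the wrist camera has in their place "hand_eye" (4x4, takes a point from camera to tool coordinates, whose origin is the TCP and whose axes are the flange's). Camera axes: x right, y down, z forward; pixel columns grow to the right and rows downward; lengths in mm; the calibration is good to about 2 mm. A picture is of the moment at which its call begins: read the wrist's pose just before it. There is no depth.
- env.job_done(): hands the job in; it is judged then, once.
The state is a dict: "t": time; "joints": joint angles; "qvel": joint speeds; "tau": joint torques, N m; "eef_pos": TCP position; "tcp_rot": TCP orientation; "ft_force": force on the tool from outside, world axes, zero at the start; "moment": the same for the moment, N m; "opening": opening from 0.0 (shut) to 1.0 (fully open); "grip_force": force on a finger pad.
Only numpy, scipy, OpenCV 4.12 (cv2) and the standard library are available. Lean on these libraries where they do the work, as an engineer would, in place of code of your own. Each camera call takes 0.05 s, during which the arm holds its last target. There are 200 camera calls.

TASK

Take the scraper block by its rib and wipe all the loose chips off the carving board into the catch tray at its end; the chips must not be touched with the gripper or arm, only with the scraper. When the board is clear, set each carved figure upright and fully down on a square peg of the plinth, any peg, with its front (the book) facing the arrow mark, and see that the scraper stands upright back on its cork mat. Leave the glass, the spectacle case and the chisel alone.

Things in the scene. Friction and masses are not known exactly. Their poses are not given: they have to be found in the camera images.
- board: raised carving board, fixed: 220 mm (x) by 280 mm (y), its flat top 45 mm above the table; origin at the centre of its underside on the table. Low fences 10 mm wide and 10 mm high run along both y sides (260 mm free between them); the ends at -x and +x are open. The catch tray lies directly against its +x end
- tray: fixed sheet-metal catch tray against the +x end of the board and parallel to it: 120 mm (x) by 290 mm (y), walls 3 mm, floor 4 mm thick; the wall next to the board is 38 mm high (below the board's top), the other three 55 mm. Origin at the centre of its underside
- scraper: wooden scraper block: base 44 mm (x) by 90 mm (y), 30 mm high, with an upright grip rib 20 mm thick (x), 60 mm long (y), from z = 30 to 81 mm. Origin at the centre of its underside; its long +-x faces push. About 250 g. At the start it stands on the cork mat
- mat: cork mat where the scraper belongs, fixed, 90 mm (x) by 150 mm (y), 4 mm thick; origin at the centre of its underside
- plinth: fixed wooden plinth, 280 mm (x) by 124 mm (y) by 18 mm high, origin at the centre of its underside. Three upright square steel pegs stand on it on its x centre line; beside each peg, on the long edge at -y, is a dark inlaid arrow mark that shows which way a figure's front must face (-y of the plinth)
- post_a (a point): foot of the peg at x = -100 mm of the plinth, on the plinth's top (18 mm above the table); peg 20 x 20 mm, its sides parallel to the plinth's, 26 mm high above this point; axes as the plinth's
- post_b (a point): foot of the middle peg, at x = 0 of the plinth, otherwise as post_a
- post_c (a point): foot of the peg at x = +100 mm of the plinth, otherwise as post_a
- figure1: carved figure with a brimmed hat, 137 to 142 mm tall; may be absent. Origin: centre of its underside, z up. Foot 60 x 60 x 32 mm with a square bore 25 mm wide, 32 mm deep from below; skirt 44 mm square to z = 62; torso (to grip) 34 mm (x) by 36 mm (y), z = 62 to 112; round head 34 mm across above. Front is +x: the book sticks out to 35 mm from the axis at z = 42 to 69.
- figure2: carved figure with a hood, 137 to 142 mm tall; may be absent. Origin: centre of its underside, z up. Foot 60 x 60 x 32 mm with a square bore 25 mm wide, 32 mm deep from below; skirt 44 mm square to z = 62; torso (to grip) 34 mm (x) by 36 mm (y), z = 62 to 112; round head 34 mm across above. Front is +x: the book sticks out to 35 mm from the axis at z = 42 to 69.
- figure3: carved figure bare-headed, 137 to 142 mm tall; may be absent. Origin: centre of its underside, z up. Foot 60 x 60 x 32 mm with a square bore 25 mm wide, 32 mm deep from below; skirt 44 mm square to z = 62; torso (to grip) 34 mm (x) by 36 mm (y), z = 62 to 112; round head 34 mm across above. Front is +x: the book sticks out to 35 mm from the axis at z = 42 to 69.
- figure1_front (a point): the middle of the book at figure1's front, 34 mm out along +x from its axis and 55 mm up
- figure2_front (a point): the middle of the book at figure2's front, 34 mm out along +x from its axis and 55 mm up
- figure3_front (a point): the middle of the book at figure3's front, 34 mm out along +x from its axis and 55 mm up
- glass: drinking glass, 64 mm across, 120 mm high; leave alone
- case: black spectacle case, 60 x 150 x 30 mm; leave alone
- chisel: carving chisel with wooden handle, 185 mm long, 22 mm high; leave alone
- chip1: loose thick wood chip, 54 mm (x) by 25 mm (y) by 11 mm high, 14 g, origin at the centre of its underside; lies on the board at the start; may be absent
- chip2: loose thick wood chip, 56 mm (x) by 25 mm (y) by 11 mm high, 14 g, origin at the centre of its underside; lies on the board at the start; may be absent
- chip3: loose thick wood chip, 58 mm (x) by 25 mm (y) by 11 mm high, 14 g, origin at the centre of its underside; lies on the board at the start; may be absent
- chip4: loose thick wood chip, 52 mm (x) by 25 mm (y) by 11 mm high, 14 g, origin at the centre of its underside; lies on the board at the start; may be absent
- chip5: loose thick wood chip, 54 mm (x) by 25 mm (y) by 11 mm high, 14 g, origin at the centre of its underside; lies on the board at the start; may be absent
- chip6: loose thick wood chip, 56 mm (x) by 25 mm (y) by 11 mm high, 14 g, origin at the centre of its underside; lies on the board at the start; may be absent
Not all that is in view belongs to the job. What is shaped like the figure1 but orange is not meant. Leave any green or yellow look-alike of the figure3 alone.

How it is judged:
By the outcome, as a careful person would: the job done as asked, in the order asked, and still so for the second after the job is handed in, with the robot touching nothing.
Of chip1, chip2, chip3, chip4, chip5, chip6 only 4 to 6 are there at a start; the rules pass over those that are not, and their reading is None.
Of figure1, figure2, figure3 only 2 to 3 are there at a start; the rules pass over those that are not, and their reading is None.
At some moment in a run one of chip1, chip2, chip3, chip4, chip5, chip6, scraper may be knocked a few centimetres aside while the robot is not near it.
Once in a run the grip may slacken for a moment while it holds something.
It also fails if it takes over 210 s, if anything falls off the work surface, if the arm or the gripper's body presses on something with over 40 N, if the wrist force passes 120 N, or if a joint passes its speed limit or range.

## Working session

There is one attempt and no reset: what is moved stays moved. The work goes in short steps, Python scripts to look and compute and a tool call to move; the robot and the scene stay as the last step left them, time stands still between calls to the robot, and variables do not carry over. Pictures are saved under pics/ and viewed, at most 14 in all, crops included, and the job is handed in when it is done.

Besides the shell and the picture viewer there is one more tool, called after "Call:" as a command line: name --pt "numbers of a row" for each row, then --argument value for the rest. carry_out: Moves the arm, as the interface text tells. Its arguments: {"type":"object","properties":{"motion":{"type":"array"}},"required":["motion"]}

```bash
ls; mkdir -p pics
cat > h.py <<'E'
import numpy as np, cv2, pickle
from cell import env
from scipy.spatial.transform import Rotation as Rot
def cam(n):
    s=env.state(); c=env.read_camera(n)
    if n=='wrist':
        T=np.eye(4);T[:3,:3]=Rot.from_euler('xyz',s['tcp_rot']).as_matrix() if np.size(s['tcp_rot'])==3 else np.array(s['tcp_rot']).reshape(3,3)
        T[:3,3]=s['eef_pos'];M=np.linalg.inv(T@np.array(c['hand_eye']));c['R'],c['t']=M[:3,:3],M[:3,3]
    c={k:np.array(v) for k,v in c.items()}
    pickle.dump(c,open(f'pics/{n}.pkl','wb'));return c
def load(n): return pickle.load(open(f'pics/{n}.pkl','rb'))
def ray(c,uv):
    d=c['R'].T@np.linalg.inv(c['K'])@np.array([uv[0],uv[1],1.]);o=-c['R'].T@c['t'].ravel();return o,d/np.linalg.norm(d)
def plane(c,uv,z):
    o,d=ray(c,uv);return o+d*(z-o[2])/d[2]
def tri(c1,p1,c2,p2):
    o1,d1=ray(c1,p1);o2,d2=ray(c2,p2)
    A=np.stack([d1,-d2],1);s=np.linalg.lstsq(A,o2-o1,rcond=None)[0]
    a,b=o1+s[0]*d1,o2+s[1]*d2;return (a+b)/2,np.linalg.norm(a-b)
def proj(c,X):
    p=c['K']@(c['R']@np.array(X,float)+c['t'].ravel());return p[:2]/p[2]
def save(c,name,crop=None,scale=1):
    im=c['color'][:,:,::-1]
    if crop: im=im[crop[1]:crop[3],crop[0]:crop[2]]
    cv2.imwrite(f'pics/{name}.png',cv2.resize(im,None,fx=scale,fy=scale,interpolation=cv2.INTER_CUBIC))
E
python3 - <<'E'
from h import *
print(env.state(),env.tip_extent)
for n in('scene','top','wrist'):
    c=cam(n);print(n,c['K'].round(1).tolist(),(-c['R'].T@c['t'].ravel()).round(0));save(c,n+'0',scale=1.25)
E
```

```text
pics
{'t': 0.0, 'joints': array([ 1.00039619e+00,  4.91560916e-01,  1.55947215e+00,  3.45097654e-06,
        1.09171693e+00, -1.05565997e-01]), 'qvel': array([ 0.00014349,  0.00067563,  0.00087612, -0.00148593, -0.00227968,
       -0.00071365]), 'tau': array([ 3.81251466e-04, -6.12652588e+01, -2.58182305e+01,  6.92050369e-02,
        4.82130842e-02, -1.42698177e-04]), 'eef_pos': array([279.97941871, 558.4680348 , 196.45310805]), 'tcp_rot': array([-3.14044207e+00, -1.24993061e-04,  2.67675685e+00]), 'ft_force': array([-0.0777593 , -0.39690378, -0.88649719]), 'moment': array([-0.01830202, -0.00024684,  0.02790585]), 'grip_force': 0.0, 'opening': 1.0023201512015887} 8.0
scene [[467.9, 0.0, 307.3], [0.0, 467.9, 200.1], [0.0, 0.0, 1.0]] [1164.  731. 1039.]
top [[416.7, 0.0, 325.3], [0.0, 416.7, 192.5], [0.0, 0.0, 1.0]] [ 380.  -23. 1200.]
wrist [[319.4, 0.0, 318.7], [0.0, 319.4, 203.6], [0.0, 0.0, 1.0]] [215. 592. 384.]
```

View pics/scene0.png

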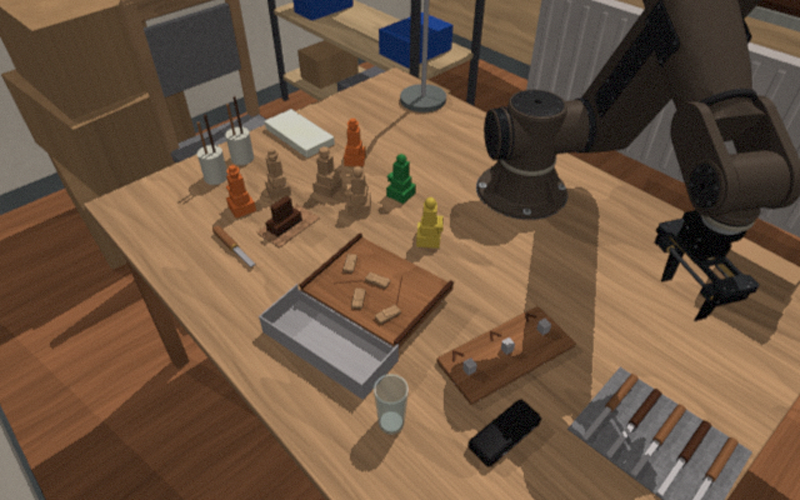

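View pics/top0.png

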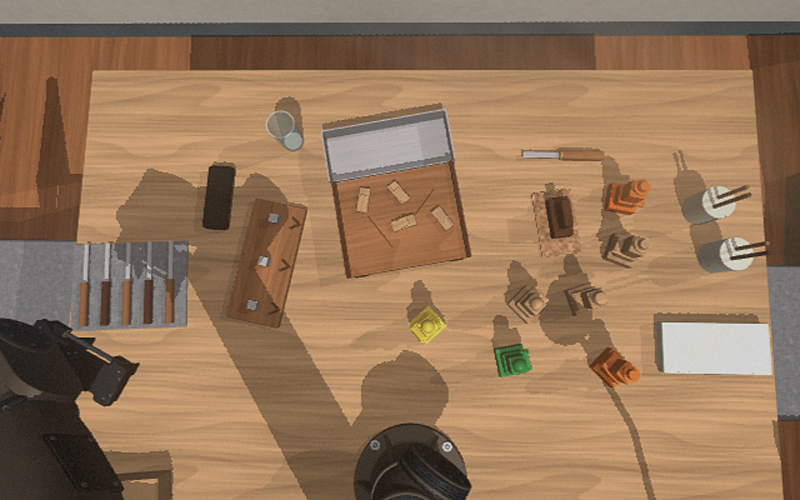

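Scene and top show four chips on the board, with the tray at its +x end. The scraper is on its mat at top (555,215). There are three wood-coloured figures at top (627,247), (528,300) and (585,297); the orange, green and yellow ones are decoys. I'll enlarge the figures and the board.

Run:
```python
from h import *
t=load('top');s=load('scene')
a=t['color'][175:265,395:530,::-1]; b=s['color'][110:180,190:310,::-1]
A=cv2.resize(a,(800,533),interpolation=cv2.INTER_CUBIC)
cv2.imwrite('pics/c1.png',A)
B=cv2.resize(b,(800,467),interpolation=cv2.INTER_CUBIC);cv2.imwrite('pics/c2.png',B)
for n,z,p in [('board',45,[(334,183),(455,165),(470,257),(348,277)]),('platf',18,[(259,198),(307,207),(278,328),(227,318)]),('mat',4,[(531,192),(573,187),(580,250),(540,257)]),('pegs',44,[(273,217),(263,261),(252,304)]),('figs',5,[(627,247),(528,300),(585,297)]),('scr',85,[(555,215)])]:
    print(n,[plane(t,(u/1.25,v/1.25),z)[:2].round(0).tolist() for u,v in p])
```

```text
board [[656.0, 181.0], [699.0, -94.0], [490.0, -127.0], [442.0, 143.0]]
platf [[625.0, 360.0], [605.0, 247.0], [327.0, 302.0], [347.0, 420.0]]
mat [[647.0, -273.0], [659.0, -370.0], [512.0, -382.0], [495.0, -291.0]]
pegs [[576.0, 318.0], [476.0, 336.0], [380.0, 356.0]]
figs [[520.0, -488.0], [397.0, -262.0], [405.0, -390.0]]
scr [[579.0, -306.0]]
```

View pics/c1.png

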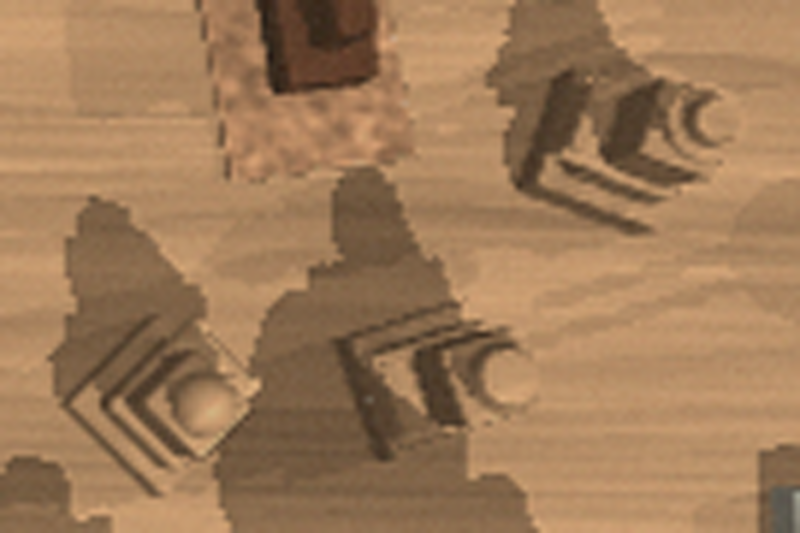

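View pics/c2.png

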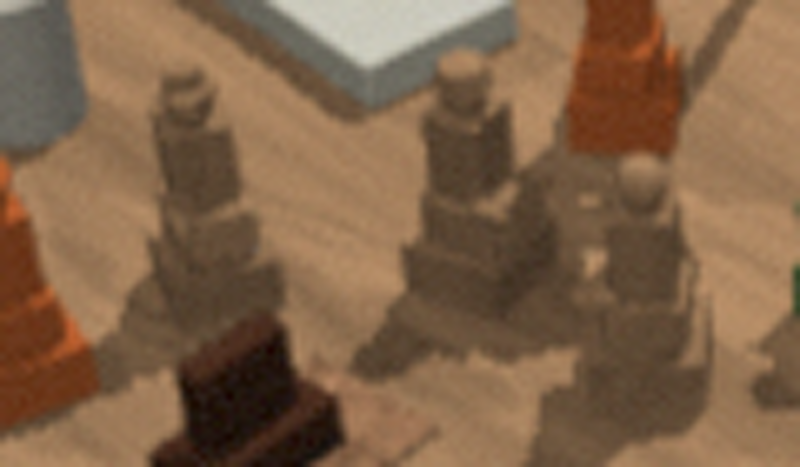

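The crops show the three wood figures. In the scene crop the hat is at left (185,90), and one at (465,80) and one at (640,180) are not yet told apart. I'll move over the board for a close look.

Call:
carry_out --pt "0 0 0 7.6 0" --pt "0 0 0 7.6 0" --pt "0 0 0 7.6 0" --pt "0 0 0 7.6 0" --pt "0 0 0 7.6 0" --pt "0 0 0 7.6 0" --pt "0 0 0 7.6 0" --pt "-46 14 0 0 0" --pt "-46 14 0 0 0" --pt "-46 14 0 0 0" --pt "-46 14 0 0 0" --pt "-46 14 0 0 0"

```text
t: 1.35
eef_pos: [390.0, 342.9, 197.0]
tcp_rot: [-3.142, 0.0, 1.749]
ft_force: [1.1, 0.3, 0.8]
opening: 0.999
grip_force: 0.0
```

Call:
carry_out --pt "-46 14 0 0 0" --pt "-46 14 0 0 0" --pt "-46 14 0 0 0" --pt "-46 14 0 0 0" --pt "-46 14 0 0 0" --pt "-46 14 0 0 0" --pt "-46 14 0 0 0" --pt "-46 14 0 0 0" --pt "-46 14 0 0 0" --pt "0 0 0 0 0"

```text
t: 2.35
eef_pos: [588.6, -45.2, 196.3]
tcp_rot: [3.141, 0.001, 1.744]
ft_force: [-0.8, 0.9, -0.9]
opening: 0.999
grip_force: 0.0
```

Run:
```python
from h import *
c=cam('wrist');s=env.state();print(s['eef_pos'],s['tcp_rot'],s['t']);save(c,'w1',scale=1.25)
for uv in [(334,183),(455,165),(470,257),(348,277)]:
    print(proj(c,plane(load('top'),(uv[0]/1.25,uv[1]/1.25),45))*1.25)
```

```text
[587.28231273 -42.87871272 196.25636513] [-3.14089950e+00 -2.67836564e-04  1.74481901e+00] 2.4
[541.73241584 -48.15461289]
[508.01151205 306.57521243]
[275.20351491 303.50900215]
[244.81401347 -47.64483452]
```

View pics/w1.png

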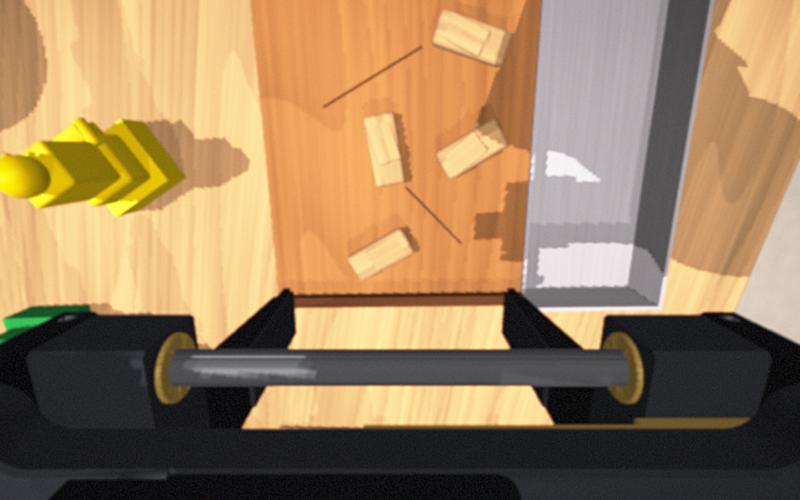

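The wrist view shows the four chips at (470,38), (382,148), (472,150) and (381,254). The board edge is at (522,285) on the tray side and (277,285) on the robot side. I'll compute board pose, chips and scraper from this and the first views.

Run:
```python
from h import *
c=load('wrist');t=load('top');s=load('scene');k=1.25
print('camaxis',c['R'][2].round(3))
P=lambda uv,z:plane(c,(uv[0]/k,uv[1]/k),z)[:2]
L0,L1=P((250,2),45),P((276,282),45);R0,R1=P((541,2),45),P((524,282),45)
for a,b in((L0,L1),(R0,R1)): print(a.round(0),b.round(0),np.degrees(np.arctan2(*(b-a)[::-1])).round(1))
for n in 'fence',: print([P(p,55).round(0) for p in((290,297),(510,297))])
# board in top at z=45
T=lambda uv,z:plane(t,(uv[0]/k,uv[1]/k),z)[:2].round(0)
yaw=np.arctan2(38,214)
for u in [(470,38),(382,148),(472,150),(381,254)]: print('chip',P(u,56).round(0))
# scraper: rib top in top & scene : red-brown dark mask in both
for n,cc,roi in(('top',t,(420,145,465,205)),('scene',s,(205,150,260,200))):
    im=cc['color'][roi[1]:roi[3],roi[0]:roi[2]].astype(int)
    print(n);m=(im.sum(2)<170).astype(np.uint8)
    q=cv2.findContours(m,0,1)[0];q=max(q,key=cv2.contourArea);r=cv2.minAreaRect(q);print(r[0][0]+roi[0],r[0][1]+roi[1],r[1],r[2])
save(t,'ts',(415,140,475,215),8);save(s,'ss',(200,145,265,200),8)
a=cv2.imread('pics/ts.png');b=cv2.imread('pics/ss.png');o=np.zeros((600,800,3),np.uint8)
o[:600,:300]=cv2.resize(a,(480,600))[:,:300];o[:440,300:800]=cv2.resize(b,(520,440))[:,:500];cv2.imwrite('pics/tss.png',o)
```

```text
camaxis [ 0.046 -0.257 -0.965]
[448. 112.] [ 488. -107.] -79.6
[664. 149.] [707. -68.] -78.6
[array([ 504., -115.]), array([695., -81.])]
chip [615. 113.]
chip [564.  24.]
chip [634.  35.]
chip [577. -62.]
top
448.84902000427246 169.95733070373535 (26.055360794067383, 10.291166305541992) 79.2156982421875
scene
224.01006698608398 173.4429531097412 (23.5119571685791, 29.000810623168945) 55.00797653198242
```

Call:
carry_out --pt "-43 -9 -17 0 0" --pt "-43 -9 -17 0 0" --pt "-43 -9 -17 0 0" --pt "-43 -9 -17 0 0" --pt "-43 -9 -17 0 0" --pt "-43 -9 -17 0 0"

```text
t: 3.0
eef_pos: [578.8, -304.2, 299.8]
tcp_rot: [-3.141, -0.001, 1.75]
ft_force: [0.6, 0.3, 0.4]
opening: 1.005
grip_force: 0.0
```

Call:
carry_out --pt "0 0 0 -8.5 0" --pt "0 0 0 -8.5 0" --pt "0 0 0 -8.5 0" --pt "0 0 0 -8.5 0" --pt "0 0 0 -8.5 0" --pt "0 0 0 -8.5 0" --pt "0 0 0 -8.5 0" --pt "0 0 0 -8.5 0" --pt "0 0 0 -8.5 0" --pt "0 0 0 -8.5 0" --pt "0 0 0 0 0"

```text
t: 4.1
eef_pos: [579.2, -302.7, 298.9]
tcp_rot: [3.141, -0.0, -3.048]
ft_force: [-0.1, 0.4, 0.5]
opening: 1.0
grip_force: 0.0
```

Run:
```python
from h import *
c=cam('wrist');s=env.state();print(s['eef_pos'],s['tcp_rot'],s['t']);save(c,'w2',scale=1.25)
```

```text
[ 579.23512752 -302.84021149  298.9705737 ] [ 3.14111854e+00 -2.01601860e-04 -3.05354537e+00] 4.15
```

View pics/w2.png

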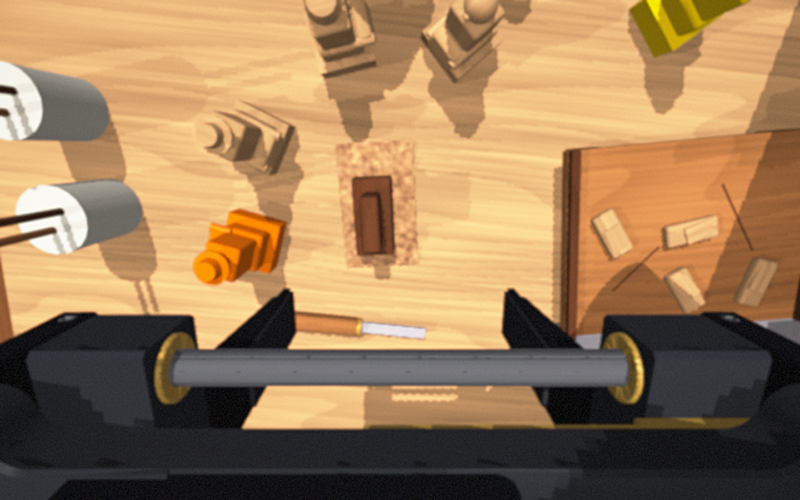

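The wrist view shows the scraper at (373,215), with its rib top around (374,222) and the mat around (377,203). The three wood figures are at (340,40), (465,40) and (240,135). I'll compute the scraper pose and check its height by triangulating against the top view.

Run:
```python
from h import *
c=load('wrist');t=load('top');k=1.25
def blob(cc,roi):
    im=cc['color'][roi[1]:roi[3],roi[0]:roi[2]].astype(int);m=((im[...,0]<145)&(im[...,0]-im[...,2]>15)&(im.sum(2)<300)).astype(np.uint8)
    q=max(cv2.findContours(m,0,1)[0],key=cv2.contourArea)+np.array([roi[0],roi[1]]);return cv2.minAreaRect(q)
for n,cc,roi in(('w',c,(272,120,335,210)),('t',t,(425,148,465,200))):
    r=blob(cc,roi);print(n,r)
    for z in(4,34,85): print(z,[plane(cc,p,z)[:2].round(0).tolist() for p in [r[0],*cv2.boxPoints(r)]])
P=lambda uv,z:plane(c,(uv[0]/k,uv[1]/k),z)[:2].round(0)
print('mat',[P(p,4) for p in((337,142),(412,141),(418,263),(342,266))])
print('rib',[P(p,85) for p in((363,193),(382,192),(384,250),(366,250))])
a=cv2.resize(c['color'][108:216,265:340,::-1],None,fx=5.5,fy=5.5,interpolation=2);b=cv2.resize(t['color'][145:211,420:465,::-1],None,fx=9,fy=9,interpolation=2)
o=np.zeros((600,820,3),np.uint8);o[:a.shape[0],:a.shape[1]]=a[:600];o[:b.shape[0],415:415+b.shape[1]]=b[:600];cv2.imwrite('pics/x.png',o[:,:800]);print(a.shape,b.shape)
```

```text
w ((298.5144348144531, 172.31752014160156), (63.25286865234375, 31.422103881835938), 87.39744567871094)
4 [[590.0, -332.0], [546.0, -361.0], [540.0, -315.0], [636.0, -301.0], [643.0, -350.0]]
34 [[585.0, -330.0], [544.0, -358.0], [538.0, -314.0], [628.0, -302.0], [634.0, -348.0]]
85 [[576.0, -328.0], [539.0, -352.0], [534.0, -314.0], [614.0, -303.0], [620.0, -343.0]]
t ((446.744873046875, 170.3319549560547), (39.898468017578125, 21.89374542236328), 78.36637115478516)
4 [[598.0, -335.0], [649.0, -294.0], [662.0, -356.0], [548.0, -376.0], [534.0, -314.0]]
34 [[592.0, -327.0], [642.0, -287.0], [655.0, -347.0], [544.0, -367.0], [531.0, -307.0]]
85 [[583.0, -314.0], [630.0, -275.0], [643.0, -333.0], [536.0, -352.0], [524.0, -295.0]]
mat [array([ 508., -380.]), array([ 499., -294.]), array([ 645., -271.]), array([ 658., -366.])]
rib [array([ 554., -340.]), array([ 551., -321.]), array([ 611., -314.]), array([ 613., -333.])]
(594, 412, 3) (594, 405, 3)
```

View pics/x.png

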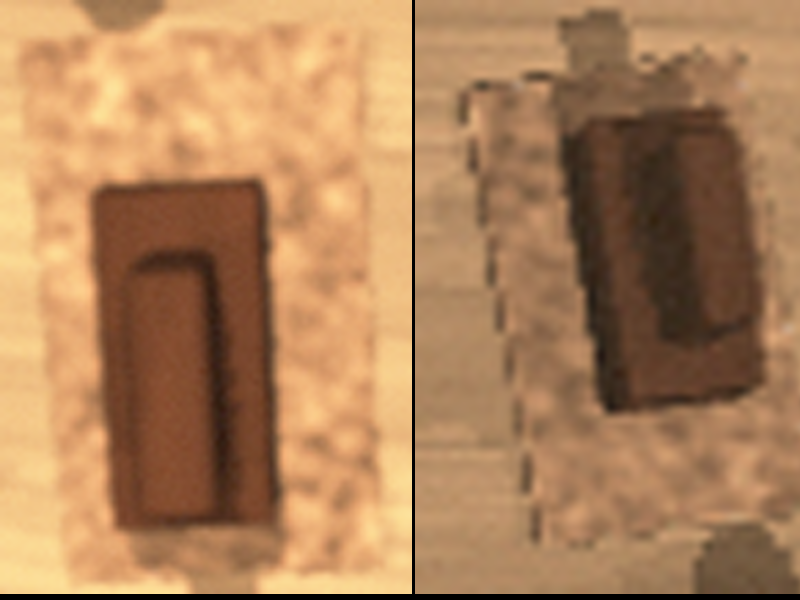

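The crop shows rib top corners in both views: wrist px centre (296.7,178.7), top px centre (453.6,170.3).

Run:
```python
from h import *
c=load('wrist');t=load('top')
print(tri(c,(296.7,178.7),t,(453.6,170.3)))
# ends of rib
W=lambda x,y:(265+x/5.5,108+y/5.5);T=lambda x,y:(420+(x-415)/9,145+y/9)
print(tri(c,W(172,262),t,T(706,129)),tri(c,W(177,517),t,T(729,328)))
s=[env.state() for _ in range(1)][0];print(s['eef_pos'],s['tcp_rot'])
```

```text
(array([ 581.7509457 , -329.10477647,   95.96630492]), np.float64(0.7865704814577514))
(array([ 571.26200719, -317.69048418,  162.93772302]), np.float64(54.84211735660077)) (array([ 555.10111342, -309.7684752 ,  219.10933437]), np.float64(50.300499112572346))
[ 579.23512752 -302.84021149  298.9705737 ] [ 3.14111854e+00 -2.01601860e-04 -3.05354537e+00]
```

Call:
carry_out --pt "-1 -25 40 -2 0" --pt "0 0 45 0 0" --pt "0 0 45 0 0" --pt "0 0 45 0 0" --pt "0 0 40 0 0" --pt "0 0 25 0 0" --pt "0 0 12 0 0" --pt "0 0 0 0 0"

```text
t: 4.95
eef_pos: [582.1, -328.1, 45.8]
tcp_rot: [3.14, -0.002, -3.019]
ft_force: [0.1, 0.3, 0.7]
opening: 0.999
grip_force: 0.0
```

Call:
carry_out --pt "0 0 0 0 1" --pt "0 0 0 0 1" --pt "0 0 0 0 1" --pt "0 0 0 0 1" --pt "0 0 0 0 1" --pt "0 0 0 0 1" --pt "0 0 0 0 1" --pt "0 0 0 0 1" --pt "0 0 0 0 1" --pt "0 0 0 0 1"

```text
t: 5.95
eef_pos: [582.5, -329.1, 47.1]
tcp_rot: [-3.141, 0.0, -3.016]
ft_force: [0.4, -1.6, -1.4]
opening: 0.217
grip_force: 10.4
```

Call:
carry_out --pt "0 0 0 0 1" --pt "0 0 0 0 1" --pt "0 0 0 0 1" --pt "0 0 -10 0 1" --pt "0 0 -20 0 1" --pt "0 0 -30 0 1" --pt "0 0 -30 0 1" --pt "0 0 -30 0 1" --pt "0 0 -10 0 1" --pt "0 0 0 0 1"

```text
t: 6.95
eef_pos: [582.8, -329.0, 178.5]
tcp_rot: [-3.14, 0.002, -3.016]
ft_force: [0.2, 0.7, -3.4]
opening: 0.211
grip_force: 30.0
```

Call:
carry_out --pt "0 0 0 7.9 1" --pt "0 0 0 7.9 1" --pt "0 0 0 7.9 1" --pt "0 0 0 7.9 1" --pt "0 0 0 7.9 1" --pt "0 0 0 7.9 1" --pt "0 0 0 7.9 1" --pt "0 0 0 7.9 1" --pt "0 0 0 7.9 1" --pt "0 0 0 7.9 1" --pt "0 0 0 7.6 1" --pt "0 0 0 0 1"

```text
t: 8.15
eef_pos: [581.9, -328.5, 175.1]
tcp_rot: [-3.14, -0.002, 1.753]
ft_force: [-0.7, -0.7, -3.3]
opening: 0.208
grip_force: 30.0
```

Call:
carry_out --pt "35 -3 0 0 1" --pt "35 -3 0 0 1" --pt "35 -3 0 0 1" --pt "35 -3 0 0 1" --pt "35 -3 0 0 1" --pt "35 -3 0 0 1" --pt "35 -3 0 0 1" --pt "22 -2 0 0 1" --pt "0 0 0 0 1" --pt "0 0 0 0 1"

```text
t: 9.15
eef_pos: [510.8, -70.5, 176.6]
tcp_rot: [-3.141, -0.0, 1.759]
ft_force: [-0.6, 0.9, -2.0]
opening: 0.208
grip_force: 30.0
```

Run:
```python
from h import *
s=env.state();print(s['eef_pos'],s['tcp_rot'],s['opening'],s['grip_force'])
c=cam('wrist');save(c,'w3',(0,0,640,330),1.25)
u=np.array([np.cos(np.radians(10.5)),np.sin(np.radians(10.5))]);v=np.array([-u[1],u[0]])
p=s['eef_pos'][:2];print(p@u,p@v)
```

```text
[510.82061816 -70.48496805 176.61947931] [-3.14120330e+00 -1.26342138e-04  1.75898120e+00] 0.20759456520707914 29.99825745820999
489.42201449536213 -162.39435453013985
```

View pics/w3.png

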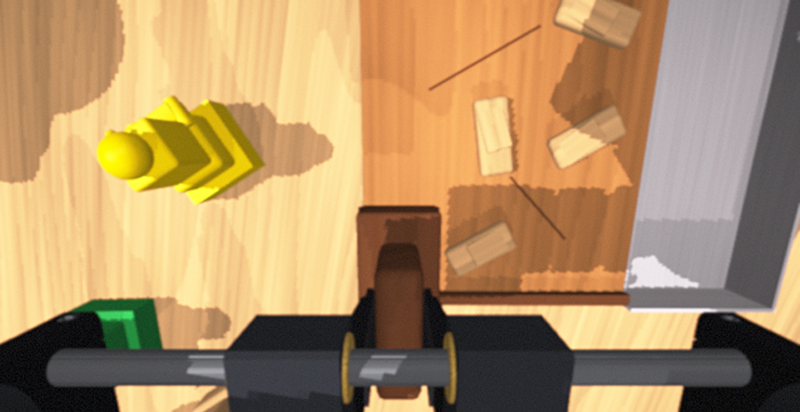

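Call:
carry_out --pt "4 0 20 0 1" --pt "0 0 25 0 1" --pt "0 0 20 0 1" --pt "0 0 12 0 1" --pt "0 0 6 0 1" --pt "0 0 3 0 1" --pt "0 0 0 0 1"

```text
t: 9.9
eef_pos: [510.1, -66.6, 91.6]
tcp_rot: [-3.142, -0.001, 1.755]
ft_force: [-2.0, 3.2, 2.6]
opening: 0.209
grip_force: 30.0
```

Call:
carry_out --pt "0 0 1 0 1" --pt "0 0 1 0 1" --pt "0 0 0 0 1"

```text
t: 10.2
eef_pos: [510.2, -66.3, 90.3]
tcp_rot: [3.141, -0.001, 1.755]
ft_force: [-4.9, 9.5, 15.5]
opening: 0.209
grip_force: 30.0
```

Call:
carry_out --pt "3 0 -1.5 0 1" --pt "0 0 0 0 1" --pt "0 0 0 0 1"

```text
t: 10.5
eef_pos: [509.8, -64.1, 90.5]
tcp_rot: [3.141, 0.0, 1.755]
ft_force: [0.1, -0.1, -2.3]
opening: 0.21
grip_force: 30.0
```

Call:
carry_out --pt "0 12 0 0 1" --pt "0 15 0 0 1" --pt "0 16 0 0 1" --pt "0 16 0 0 1" --pt "0 16 0 0 1" --pt "0 16 0 0 1" --pt "0 16 0 0 1" --pt "0 16 0 0 1" --pt "0 16 0 0 1" --pt "0 16 0 0 1" --pt "0 16 0 0 1" --pt "0 14 0 0 1"

```text
t: 11.7
eef_pos: [692.8, -29.5, 90.3]
tcp_rot: [-3.142, -0.0, 1.755]
ft_force: [-0.3, 0.1, -0.9]
opening: 0.208
grip_force: 30.0
```

Call:
carry_out --pt "0 5 0 0 1" --pt "0 0 0 0 1" --pt "0 -10 0 0 1" --pt "0 -10 -20 0 1" --pt "0 -20 -30 0 1" --pt "0 -40 -40 0 1" --pt "30 -40 0 0 1" --pt "20 -35 0 0 1" --pt "30 -35 0 0 1" --pt "0 0 0 0 1"

```text
t: 12.7
eef_pos: [493.3, 17.5, 175.9]
tcp_rot: [-3.138, -0.001, 1.756]
ft_force: [-0.6, -0.3, -3.2]
opening: 0.206
grip_force: 30.0
```

Run:
```python
from h import *
s=env.state();print(s['eef_pos'],s['tcp_rot'],s['opening'],s['grip_force'])
u=np.array([np.cos(np.radians(10.5)),np.sin(np.radians(10.5))]);v=np.array([-u[1],u[0]])
p=s['eef_pos'][:2];print(p@u,p@v)
c=cam('wrist');t=cam('top')
a=cv2.resize(c['color'][:300,:,::-1],(640,300));b=cv2.resize(t['color'][70:240,240:400,::-1],None,fx=1.75,fy=1.75,interpolation=2)
o=np.zeros((600,640,3),np.uint8);o[:300]=a;o[300:300+b.shape[0],:b.shape[1]]=b;cv2.imwrite('pics/y1.png',o)
```

```text
[493.33287376  17.51124844 175.94945807] [-3.13819750e+00 -1.35308886e-03  1.75632757e+00] 0.20618960068476233 29.99272495508194
488.2631407458427 -72.68475452763303
```

View pics/y1.png

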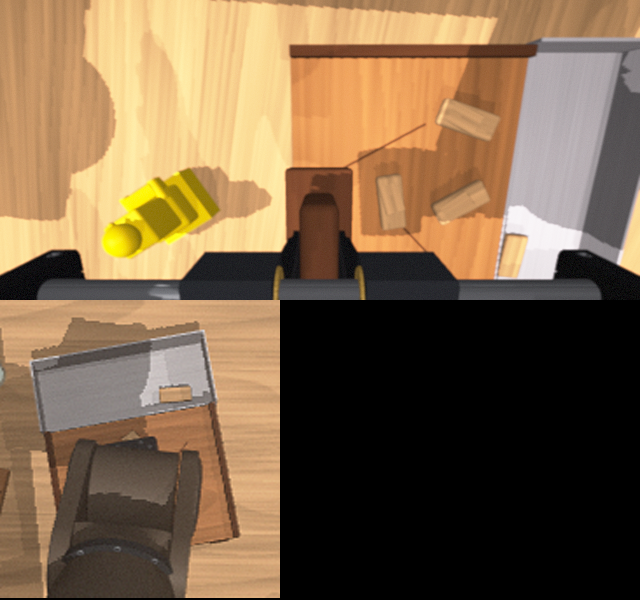

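Chip one is in the tray, and three chips are left on the board. Now the middle swath.

Call:
carry_out --pt "-4 0 20 0 1" --pt "0 0 25 0 1" --pt "0 0 20 0 1" --pt "0 0 12 0 1" --pt "0 0 6 0 1" --pt "0 0 2.5 0 1" --pt "0 0 0 0 1"

```text
t: 13.5
eef_pos: [500.5, 11.7, 90.6]
tcp_rot: [3.141, 0.0, 1.755]
ft_force: [-0.4, 0.4, -2.2]
opening: 0.212
grip_force: 30.0
```

Call:
carry_out --pt "0 12 0 0 1" --pt "0 15 0 0 1" --pt "0 16 0 0 1" --pt "0 16 0 0 1" --pt "0 16 0 0 1" --pt "0 16 0 0 1" --pt "0 16 0 0 1" --pt "0 16 0 0 1" --pt "0 16 0 0 1" --pt "0 16 0 0 1" --pt "0 16 0 0 1" --pt "0 14 0 0 1"

```text
t: 14.7
eef_pos: [683.7, 46.2, 91.1]
tcp_rot: [3.14, 0.0, 1.755]
ft_force: [0.1, -1.0, -3.0]
opening: 0.21
grip_force: 30.0
```

Call:
carry_out --pt "0 6 0 0 1" --pt "0 0 0 0 1" --pt "0 -10 0 0 1" --pt "0 -10 -20 0 1" --pt "0 -20 -30 0 1" --pt "0 -40 -40 0 1" --pt "30 -40 0 0 1" --pt "24 -35 0 0 1" --pt "30 -35 0 0 1" --pt "0 0 0 0 1"

```text
t: 15.7
eef_pos: [484.5, 96.9, 176.2]
tcp_rot: [-3.139, -0.001, 1.757]
ft_force: [-0.1, -1.0, -3.1]
opening: 0.21
grip_force: 30.0
```

Run:
```python
from h import *
s=env.state();print(s['eef_pos'],s['tcp_rot'],s['opening'],s['grip_force'])
u=np.array([np.cos(np.radians(10.5)),np.sin(np.radians(10.5))]);v=np.array([-u[1],u[0]])
p=s['eef_pos'][:2];print(p@u,p@v)
c=cam('wrist');t=cam('top')
a=cv2.resize(c['color'][:300,:,::-1],(640,300));b=cv2.resize(t['color'][70:240,240:400,::-1],None,fx=1.75,fy=1.75,interpolation=2)
o=np.zeros((600,640,3),np.uint8);o[:300]=a;o[300:300+b.shape[0],:b.shape[1]]=b;cv2.imwrite('pics/y2.png',o)
```

```text
[484.48346932  96.91124092 176.21224028] [-3.13917906e+00 -7.37999117e-04  1.75708042e+00] 0.21020461026965007 29.99299854040146
494.0314197545374 6.998353606145503
```

View pics/y2.png

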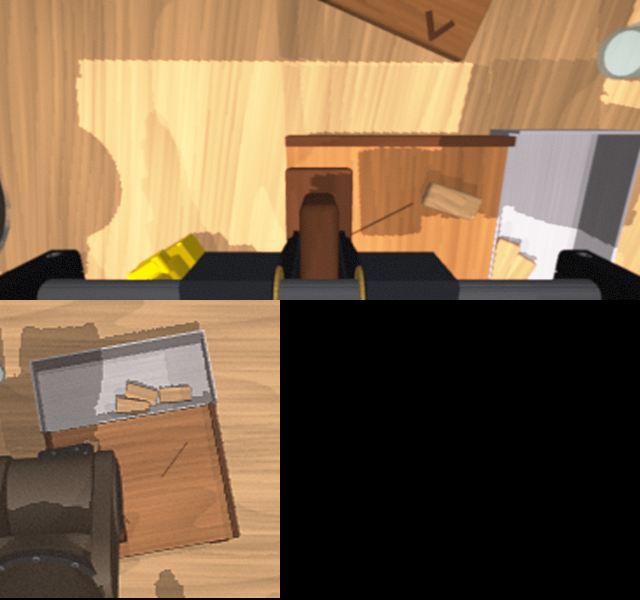

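Call:
carry_out --pt "-5 0 20 0 1" --pt "0 0 25 0 1" --pt "0 0 20 0 1" --pt "0 0 12 0 1" --pt "0 0 6 0 1" --pt "0 0 2.5 0 1" --pt "0 0 0 0 1"

```text
t: 16.5
eef_pos: [491.6, 90.5, 90.5]
tcp_rot: [3.141, 0.0, 1.755]
ft_force: [0.2, 0.3, -2.4]
opening: 0.207
grip_force: 30.0
```

Call:
carry_out --pt "0 12 0 0 1" --pt "0 15 0 0 1" --pt "0 16 0 0 1" --pt "0 16 0 0 1" --pt "0 16 0 0 1" --pt "0 16 0 0 1" --pt "0 16 0 0 1" --pt "0 16 0 0 1" --pt "0 16 0 0 1" --pt "0 16 0 0 1" --pt "0 16 0 0 1" --pt "0 14 0 0 1"

```text
t: 17.7
eef_pos: [674.8, 124.9, 90.9]
tcp_rot: [3.14, 0.0, 1.755]
ft_force: [0.4, -0.1, -2.9]
opening: 0.206
grip_force: 30.0
```

Call:
carry_out --pt "0 2 0 0 1" --pt "0 0 0 0 1" --pt "0 -10 0 0 1" --pt "0 -10 -20 0 1" --pt "0 -20 -30 0 1" --pt "0 -20 -36 0 1" --pt "-43 -15 0 0 1" --pt "-43 -15 0 0 1" --pt "-43 -15 0 0 1" --pt "-43 -15 0 0 1" --pt "-43 -15 0 0 1" --pt "0 0 0 0 1"

```text
t: 18.9
eef_pos: [579.9, -115.7, 176.5]
tcp_rot: [-3.141, 0.001, 1.751]
ft_force: [0.1, 0.1, -2.7]
opening: 0.211
grip_force: 30.0
```

Call:
carry_out --pt "-43 -15 0 0 1" --pt "-43 -15 0 0 1" --pt "-43 0 0 0 1" --pt "-43 0 0 0 1" --pt "0 0 0 0 1" --pt "0 0 0 0 1"

```text
t: 19.5
eef_pos: [582.8, -285.8, 175.9]
tcp_rot: [-3.141, -0.001, 1.754]
ft_force: [0.3, 0.7, -2.9]
opening: 0.211
grip_force: 30.0
```

Run:
```python
from h import *
s=env.state();print(s['eef_pos'],s['tcp_rot'],s['opening'],s['grip_force'])
c=cam('wrist');t=cam('top')
b=cv2.resize(t['color'][70:240,240:540,::-1],None,fx=2.6,fy=2.6,interpolation=2)
cv2.imwrite('pics/y3.png',b)
```

```text
[ 582.83709704 -285.82940608  175.88388461] [-3.14097512e+00 -9.64528548e-04  1.75383506e+00] 0.2108658256678573 29.999217689037323
```

View pics/y3.png

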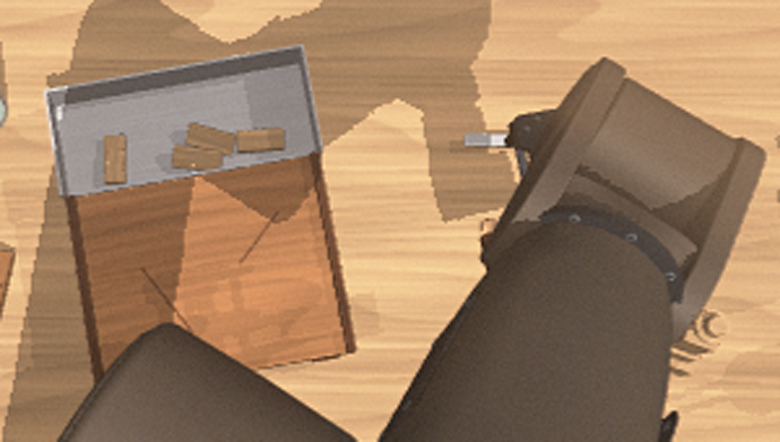

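All four chips lie in the tray and the board is clear. Returning the scraper to its mat.

Call:
carry_out --pt "0 0 0 -7.9 1" --pt "0 0 0 -7.9 1" --pt "0 0 0 -7.9 1" --pt "0 0 0 -7.9 1" --pt "0 0 0 -7.9 1" --pt "0 0 0 -7.9 1" --pt "0 0 0 -7.9 1" --pt "0 0 0 -7.9 1" --pt "0 0 0 -7.9 1" --pt "0 0 0 -7.9 1" --pt "0 0 0 -7.6 1" --pt "0 0 0 0 1"

```text
t: 20.8
eef_pos: [583.8, -284.3, 176.6]
tcp_rot: [3.141, 0.0, -3.013]
ft_force: [0.2, 0.1, -2.3]
opening: 0.21
grip_force: 30.0
```

Call:
carry_out --pt "4 -20 0 0 1" --pt "4 -21 10 0 1" --pt "0 0 30 0 1" --pt "0 0 35 0 1" --pt "0 0 25 0 1" --pt "0 0 15 0 1" --pt "0 0 8 0 1" --pt "0 0 2 0 1" --pt "0 0 0 0 1"

```text
t: 21.7
eef_pos: [581.3, -328.0, 51.8]
tcp_rot: [-3.141, 0.001, -3.017]
ft_force: [0.4, -0.9, -2.4]
opening: 0.211
grip_force: 30.0
```

Call:
carry_out --pt "0 0 1 0 1" --pt "0 0 1 0 1" --pt "0 0 0 0 1"

```text
t: 22.0
eef_pos: [581.2, -327.6, 49.7]
tcp_rot: [-3.141, 0.001, -3.016]
ft_force: [0.6, -0.0, -1.9]
opening: 0.212
grip_force: 30.0
```

Call:
carry_out --pt "0 0 1 0 1" --pt "0 0 1 0 1" --pt "0 0 0 0 1" --pt "0 0 0 0 1"

```text
t: 22.4
eef_pos: [581.8, -327.6, 48.3]
tcp_rot: [-3.141, 0.002, -3.016]
ft_force: [1.1, 1.3, 5.4]
opening: 0.207
grip_force: 30.0
```

Call:
carry_out --pt "0 0 0 0 0.5" --pt "0 0 0 0 0.3" --pt "0 0 0 0 0" --pt "0 0 0 0 0" --pt "0 0 0 0 0" --pt "0 0 0 0 0" --pt "0 0 0 0 0" --pt "0 0 0 0 0" --pt "0 0 -15 0 0" --pt "0 0 -30 0 0"

```text
t: 23.4
eef_pos: [580.2, -327.0, 91.6]
tcp_rot: [3.139, -0.003, -3.017]
ft_force: [0.1, 0.5, 0.3]
opening: 0.974
grip_force: 0.0
```

Call:
carry_out --pt "0 0 -40 0 0" --pt "0 0 -40 0 0" --pt "0 0 -40 0 0" --pt "0 0 -40 0 0" --pt "30 -15 0 0 0" --pt "30 -15 0 0 0" --pt "30 -15 0 0 0" --pt "0 0 0 0 0" --pt "0 0 0 0 0"

```text
t: 24.3
eef_pos: [497.1, -383.7, 253.4]
tcp_rot: [-3.141, 0.001, -3.018]
ft_force: [-0.8, -0.2, 0.4]
opening: 0.998
grip_force: 0.0
```

Run:
```python
from h import *
s=env.state();print(s['eef_pos'],s['tcp_rot'],s['opening'],s['grip_force'])
c=cam('wrist');cv2.imwrite('pics/w4.png',cv2.resize(c['color'][:250,100:500,::-1],None,fx=2,fy=2,interpolation=2))
```

```text
[ 497.07332763 -383.72341626  253.40170161] [-3.14083894e+00  1.00053503e-03 -3.01785097e+00] 0.9977291518370952 0.0
```

View pics/w4.png

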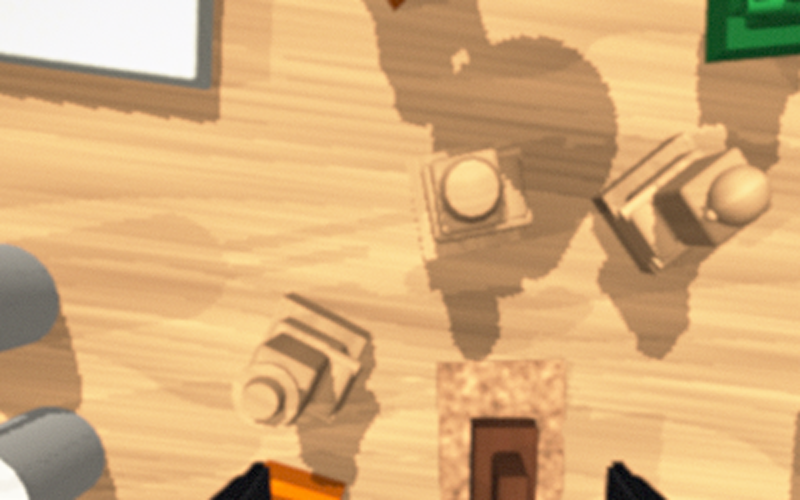

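The wrist view (crop at scale 2, offset 100) shows the scraper standing on its mat. The three wood figures have heads at L hat (267,395), M (471,188) and R (738,195). I'll triangulate the heads against the first top view and take a second wrist view from farther in.

Call:
carry_out --pt "35 32 0 0 0" --pt "35 32 0 0 0" --pt "0 0 0 0 0" --pt "0 0 0 0 0"

```text
t: 24.75
eef_pos: [420.5, -328.1, 253.2]
tcp_rot: [-3.14, 0.001, -3.015]
ft_force: [-0.7, -0.5, 0.7]
opening: 1.0
grip_force: 0.0
```

```bash
cp pics/wrist.pkl pics/wA.pkl
python3 - <<'E'
from h import *
s=env.state();print(s['eef_pos'],s['tcp_rot'])
A=load('wA');B=cam('wrist');pickle.dump(B,open('pics/wB.pkl','wb'));t=load('top');t=cam('top');S=cam('scene')
W={'L':(233.5,197.5),'M':(335.5,94),'R':(469,97.5)};T={'L':(516.2,194.9),'M':(480.6,238.6),'R':(429.6,243)}
rows=[]
for k in 'LMR':
    p,e=tri(A,W[k],t,T[k]);q=plane(A,W[k],122);print(k,p.round(0),e.round(1),q.round(0))
    r=[]
    for cc,h in((A,42),(B,42),(S,24)):
        x,y=proj(cc,[*q[:2],65]);x,y=int(x),int(y);print(cc is S,x,y)
        im=cv2.copyMakeBorder(cc['color'],60,60,60,60,cv2.BORDER_CONSTANT)[:,:,::-1]
        r.append(cv2.resize(im[y+60-h:y+60+h,x+60-h:x+60+h],(200,200) if 0 else (198,198),interpolation=cv2.INTER_CUBIC))
    rows.append(np.hstack(r))
cv2.imwrite('pics/m.png',cv2.convertScaleAbs(np.vstack(rows),alpha=1.15))
E
```

```text
[ 420.51141685 -328.05760415  253.15708222] [-3.14046558e+00  1.14376021e-03 -3.01540186e+00]
L [ 507. -463.  156.] 5.7 [ 515. -469.  122.]
False 245 185
False 197 239
True 219 138
M [ 402. -380.  138.] 2.2 [ 402. -379.  122.]
False 332 97
False 277 159
True 260 136
R [ 389. -255.  127.] 1.6 [ 389. -253.  122.]
False 445 100
False 385 162
True 286 151
```

View pics/m.png

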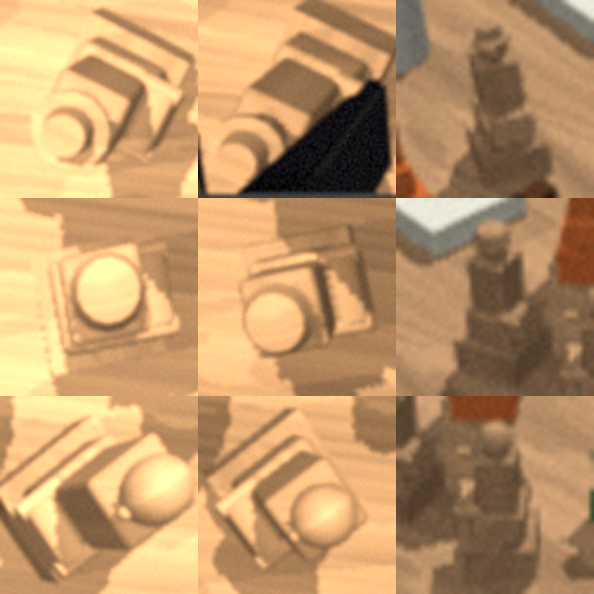

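The mosaic shows the feet and torsos clearly, but the books are ambiguous. I'll collect more oblique views before viewing again. First I'll check where the lamp stands, then take a view from the +y side.

Call:
carry_out --pt "-6 42 7 0 0" --pt "-6 42 7 0 0" --pt "-6 42 7 0 0" --pt "-7 42 7 0 0" --pt "-7 42 7 0 0" --pt "-7 42 7 0 0" --pt "-7 42 8 0 0" --pt "0 0 0 0 0" --pt "0 0 0 0 0"

```text
t: 25.8
eef_pos: [429.7, -30.6, 202.1]
tcp_rot: [-3.142, -0.0, -3.014]
ft_force: [-0.0, -0.0, 1.4]
opening: 1.004
grip_force: 0.0
```

Run:
```python
from h import *
s=env.state();print(s['eef_pos'],s['tcp_rot'])
B=cam('wrist');pickle.dump(B,open('pics/wC.pkl','wb'))
for f in([505,-465],[402,-379],[389,-254]): print(proj(B,f+[65]).round(0))
S=load('scene');print('lamp',plane(S,(423/1.25,98/1.25),0))
print('cups',plane(S,(212/1.25,182/1.25),0),plane(S,(240/1.25,160/1.25),0))
```

```text
[429.70828121 -30.60054555 202.11446731] [-3.14156399e+00 -8.90768104e-05 -3.01366964e+00]
[-98. 208.]
[-30. 118.]
[ 99. 122.]
lamp [-161.36846483 -559.18534065    0.        ]
cups [ 631.18187194 -635.395847      0.        ] [ 511.28332993 -675.04244321    0.        ]
```

Call:
carry_out --pt "6 -40 0 0 0" --pt "6 -40 0 0 0" --pt "6 -40 0 0 0" --pt "0 0 0 0 0" --pt "0 0 0 0 0"

```text
t: 26.35
eef_pos: [425.8, -154.3, 202.1]
tcp_rot: [3.141, -0.0, -3.02]
ft_force: [-0.0, 0.3, 1.4]
opening: 1.004
grip_force: 0.0
```

Run:
```python
from h import *
s=env.state();print(s['eef_pos'],s['tcp_rot'])
B=cam('wrist');pickle.dump(B,open('pics/wD.pkl','wb'))
for f in([505,-465],[402,-379],[389,-254]): print(proj(B,f+[65]).round(0))
```

```text
[ 425.75778281 -154.27628287  202.11617922] [ 3.14134579e+00 -1.20138904e-04 -3.02040413e+00]
[ 22. 227.]
[ 98. 140.]
[224. 143.]
```

Call:
carry_out --pt "0 -30 0 8.2 0" --pt "0 0 0 8.2 0" --pt "0 0 0 8.2 0" --pt "0 0 0 8.2 0" --pt "0 0 0 8.2 0" --pt "0 0 0 8.2 0" --pt "0 0 0 8.2 0" --pt "0 0 0 8.2 0" --pt "0 0 0 8.2 0" --pt "0 0 0 8.2 0" --pt "0 0 0 8.2 0" --pt "0 0 0 0 0"

```text
t: 27.6
eef_pos: [429.9, -181.5, 202.4]
tcp_rot: [3.141, -0.0, 1.691]
ft_force: [0.5, -0.6, -0.3]
opening: 1.004
grip_force: 0.0
```

Call:
carry_out --pt "-26 -31 0 0 0" --pt "-26 -31 0 0 0" --pt "-26 -31 0 0 0" --pt "-26 -31 0 0 0" --pt "-26 -31 0 0 0" --pt "-20 -29 0 0 0" --pt "-20 -29 0 0 0" --pt "-20 -29 0 0 0" --pt "0 0 0 0 0" --pt "0 0 0 0 0"

```text
t: 28.6
eef_pos: [212.5, -400.1, 202.1]
tcp_rot: [3.141, -0.0, 1.694]
ft_force: [0.3, -0.1, 0.5]
opening: 1.0
grip_force: 0.0
```

Run:
```python
from h import *
s=env.state();print(s['eef_pos'],s['tcp_rot'])
E=cam('wrist');pickle.dump(E,open('pics/wE.pkl','wb'))
S=load('scene')
F={'L':[508,-465],'M':[402,-379],'R':[389,-254]}
for f in F.values(): print(proj(E,f+[65]).round(0))
L=lambda n:load(n)
sets={'L':('wA','wD','wE','w2'),'M':('wB','wD','wE','w2'),'R':('wB','wC','wE','wD')}
import os
rows=[]
for k in 'LMR':
    r=[]
    for n in sets[k]:
        if n=='w2':n='wA'
        c=L(n);x,y=proj(c,F[k]+[65]).astype(int);h=36
        im=cv2.copyMakeBorder(c['color'],99,99,99,99,cv2.BORDER_CONSTANT)[:,:,::-1]
        x=min(max(x,0),639);y=min(max(y,0),399)
        p=im[y+99-h:y+99+h,x+99-h:x+99+h]
        g=cv2.createCLAHE(2,(2,2));q=cv2.cvtColor(p,cv2.COLOR_BGR2LAB);q[...,0]=g.apply(q[...,0]);p=cv2.cvtColor(q,cv2.COLOR_LAB2BGR)
        r.append(cv2.resize(p,(198,198),interpolation=cv2.INTER_CUBIC))
    rows.append(np.hstack(r))
cv2.imwrite('pics/m2.png',np.vstack(rows))
```

```text
[ 212.48390829 -400.09789854  202.1391346 ] [ 3.14140552e+00 -3.90798571e-04  1.69428797e+00]
[572. 278.]
[501. 193.]
[523.  63.]
```

Run:
```python
from h import *
F={'L':[508,-465],'M':[402,-379],'R':[389,-254]}
sets={'L':('wA','wD','wE','scene'),'M':('wB','wD','wE','scene'),'R':('wD','wC','wE','scene')}
rows=[]
for k in 'LMR':
    r=[]
    for n in sets[k]:
        c=load(n);x,y=proj(c,F[k]+[65]).astype(int);h=22 if n=='scene' else 38
        im=cv2.copyMakeBorder(c['color'],99,99,99,99,cv2.BORDER_CONSTANT)[:,:,::-1]
        p=im[y+99-h:y+99+h,x+99-h:x+99+h].astype(float)
        lo,hi=np.percentile(p[p>20],(2,98));p=np.clip((p-lo)/(hi-lo)*255,0,255).astype(np.uint8)
        r.append(cv2.resize(p,(198,198),interpolation=cv2.INTER_CUBIC))
    rows.append(np.hstack(r))
cv2.imwrite('pics/m2.png',np.vstack(rows))
```

```text
(no output)
```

View pics/m2.png

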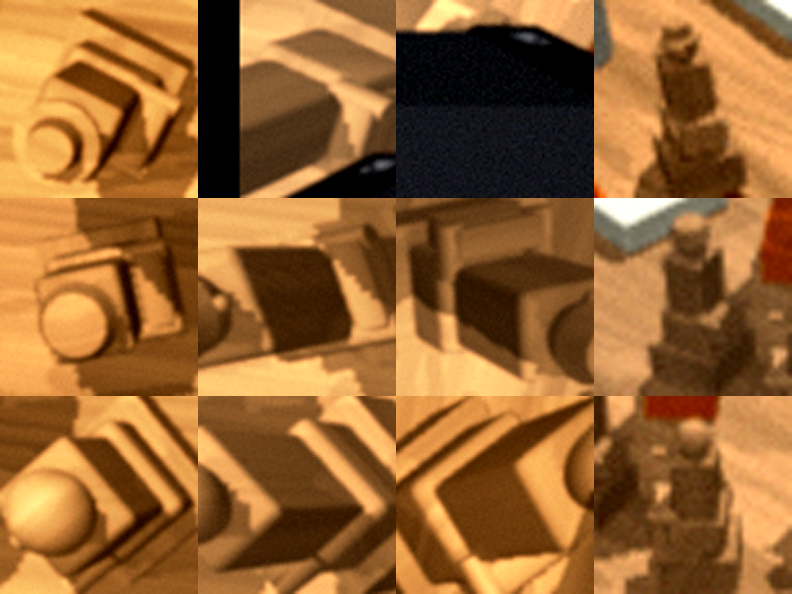

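The last mosaic shows a slab beside the torso on M's right (+y) side, and a bar on R's upper-right side. On L there is a slab at (165,100) in panel 1. I'll triangulate their corners to tell book (z about 69) from foot (z about 32) or skirt (z about 62).

```bash
cat >> h.py <<'E'
F={'L':[508,-465],'M':[402,-379],'R':[389,-254]}
def mp(k,n,mx,my,h=38,col=None,row=None,size=198):
    c=load(n);x,y=proj(c,F[k]+[65]).astype(int);s=size/(2*h)
    return c,(x-h+(mx%size)/s,y-h+(my%size)/s)
E
python3 - <<'E'
from h import *
def T(k,a,b):
    p,e=tri(*mp(k,*a),*mp(k,*b));print(k,(p-[*F[k],0]).round(0),e.round(1))
B=lambda x,y:('wB',x,y,42)
D=lambda x,y:('wD',x,y);E=lambda x,y:('wE',x,y);C=lambda x,y:('wC',x,y);A=lambda x,y:('wA',x,y)
print('M torso corner');T('M',('wB',320,255,42),D(350,250))
T('M',B(350,228),D(380,228));T('M',B(372,325),D(390,325));T('M',D(380,228),E(455,215));T('M',D(390,325),E(550,210))
print('R bar');T('R',D(105,430),C(297,430));T('R',D(185,510),C(382,512));T('R',D(125,422),C(310,420))
T('R',D(100,425),('wB',270,440,42))
for n,x,y in(('wD',105,430),('wC',297,430),('wD',185,510),('wC',382,512)):
    c,p=mp('R',n,x,y);print([(plane(c,p,z)[:2]-F['R']).round(0) for z in(62,69,32)])
E
```

```text
M torso corner
M [-20.   7.  43.] 2.3
M [-33.  21.  47.] 7.7
M [ 6. 38. 72.] 2.3
M [-29.  32.  68.] 3.9
M [ 6. 37. 72.] 1.7
R bar
R [-25.   0.  64.] 0.8
R [ 1. 33. 68.] 0.6
R [-29.   9.  71.] 0.5
R [-24. -12.  29.] 2.1
[array([-25.,  -0.]), array([-25.,   2.]), array([-24.,  -9.])]
[array([-24.,  -1.]), array([-24.,   3.]), array([-23., -21.])]
[array([ 1., 32.]), array([ 1., 33.]), array([ 5., 26.])]
[array([ 2., 30.]), array([ 1., 33.]), array([ 5., 13.])]
```

Run:
```python
from h import *
def T(k,a,b,s=''):
    p,e=tri(*mp(k,*a),*mp(k,*b));print(k,s,p.round(0),(p-[*F[k],0]).round(0),e.round(1))
B=lambda x,y:('wB',x,y,42)
A=lambda x,y:('wA',x,y,42)
a=lambda x,y:('wA',x,y)
D=lambda x,y:('wD',x,y)
print('R band');T('R',A(15,497),B(218,492));T('R',A(68,572),B(268,560))
for n,x,y in(('wA',15,497),('wA',68,572),('wB',218,492),('wB',268,560)):
    c,p=mp('R',n,x,y,42);print([(plane(c,p,z)[:2]-F['R']).round(0).tolist() for z in(69,62,32,0)])
print('L');T('L',a(180,100),D(390,103),'bar end');T('L',A(178,92),D(390,103),'m1');T('L',a(85,42),D(290,35))
for nm,x,y in(('bar left',85,42),('bar right',180,100),('foot up',85,12),('foot right',192,68),('low',145,165),('torso top l',75,62),('torso top r',138,92)):
    c,p=mp('L','wA',x,y);print(nm,[(plane(c,p,z)[:2]-F['L']).round(0).tolist() for z in(112,69,62,32,0)])
# ascii gray of L,R bands
for k,n in(('L','wA'),('R','wA')):
    c=load(n);x,y=proj(c,F[k]+[65]).astype(int);g=cv2.cvtColor(c['color'],cv2.COLOR_RGB2GRAY)[y-38:y+38,x-38:x+38]
    g=np.clip((g.astype(int)-60)//19,0,9);print(k,n)
    for r in g[::1]: print(''.join('@%#*+=-:. '[v] for v in r))
```

```text
R band
R  [ 394. -292.   58.] [  5. -38.  58.] 1.2
R  [ 425. -262.   63.] [36. -8. 63.] 2.6
[[6.0, -41.0], [5.0, -39.0], [3.0, -31.0], [0.0, -23.0]]
[[37.0, -8.0], [37.0, -6.0], [37.0, 4.0], [37.0, 15.0]]
[[3.0, -40.0], [4.0, -39.0], [7.0, -36.0], [11.0, -32.0]]
[[34.0, -10.0], [35.0, -8.0], [41.0, -3.0], [48.0, 4.0]]
L
L bar end [ 505. -429.   63.] [-3. 36. 63.] 0.8
L m1 [ 501. -426.   68.] [-7. 39. 68.] 4.1
L  [ 485. -477.   52.] [-23. -12.  52.] 0.3
bar left [[-33.0, 1.0], [-26.0, -8.0], [-25.0, -10.0], [-20.0, -16.0], [-15.0, -23.0]]
bar right [[-14.0, 41.0], [-5.0, 36.0], [-3.0, 36.0], [3.0, 33.0], [10.0, 30.0]]
foot up [[-44.0, 1.0], [-39.0, -9.0], [-38.0, -11.0], [-35.0, -17.0], [-31.0, -24.0]]
foot right [[-28.0, 44.0], [-20.0, 40.0], [-19.0, 40.0], [-14.0, 37.0], [-8.0, 34.0]]
low [[15.0, 29.0], [28.0, 23.0], [30.0, 22.0], [39.0, 18.0], [48.0, 14.0]]
torso top l [[-24.0, -2.0], [-16.0, -12.0], [-15.0, -14.0], [-10.0, -21.0], [-4.0, -28.0]]
torso top r [[-15.0, 24.0], [-6.0, 17.0], [-5.0, 16.0], [1.0, 12.0], [8.0, 7.0]]
L wA
--:::::::::::::::::::::::::::::::::::::::::::::::::
[... 10957 characters left out ...]
:::::::
++++++++*#%%%%%%%##+==++*+++++***************+=-::::::::::::::::::::::::::::
+++++++++*#%%%%%%%#+-:-+++++***************++-::::::::::::::::::::::::::::::
+++++++++*#%%%%%%##*+---=++***************+=-:::::::::::::::::::::::::::::::
++++++++++*#%%%%%#***=--=+****************+-::::::::::::::::::::::::::::::::
++++++++++**#%%%%#****==+***********++++++=-::::::::::::::::::::::::::::::::
+++++++++++*#%%%%%#**#*+************+***++--:::-::::::::::::::::::::::::::::
++++++++++++*#%%%%%#*********************+--:--::::-:--:::--:-:-:----:--::::
+**+++++++++**######***************+*****+=------------------------:-:------
++++++++++*++*********+++++*++*+*********+----------------------------------
```

Results:
- **M:** the slab top is at z≈70 and 35 mm out toward az≈100°, so that is the book.
- **R:** the outer edge stands about 31–35 mm out at z≈60 toward az≈-42°, so that is the book.
- **L:** a broad band with a corner at z≈63 lies toward az≈69°, so that is the book.

All three are uncoloured wood, so they are the ones meant. I'll grip M first, squeezing it both ways to centre it.

Call:
carry_out --pt "0 38 0 -2.7 0" --pt "0 38 0 0 0" --pt "0 38 0 0 0" --pt "0 38 0 0 0" --pt "0 36 0 0 0" --pt "0 0 40 0 0" --pt "0 0 40 0 0" --pt "0 0 25 0 0" --pt "0 0 13 0 0" --pt "0 0 0 0 0"

```text
t: 29.65
eef_pos: [398.4, -369.1, 83.2]
tcp_rot: [-3.14, -0.002, 1.742]
ft_force: [-0.0, 0.6, 0.2]
opening: 0.999
grip_force: 0.0
```

Call:
carry_out --pt "0 0 0 0 0.3" --pt "0 0 0 0 0.4" --pt "0 0 0 0 0.5" --pt "0 0 0 0 0.55" --pt "0 0 0 0 0.6" --pt "0 0 0 0 0.65" --pt "0 0 0 0 0.7" --pt "0 0 0 0 0.7" --pt "0 0 0 0 0.7" --pt "0 0 0 0 0.7"

```text
t: 30.65
eef_pos: [398.2, -370.5, 84.2]
tcp_rot: [3.141, -0.0, 1.74]
ft_force: [-0.3, -0.5, 0.3]
opening: 0.39
grip_force: 29.2
```

Call:
carry_out --pt "0 0 0 0 0.5" --pt "0 0 0 0 0.3" --pt "0 0 0 0 0" --pt "0 0 0 0 0" --pt "0 0 0 0 0" --pt "-9 0 0 0 0" --pt "0 0 0 8.2 0" --pt "0 0 0 8.2 0" --pt "0 0 0 8.2 0" --pt "0 0 0 8.2 0" --pt "0 0 0 8.2 0" --pt "0 0 0 8.2 0"

```text
t: 31.85
eef_pos: [399.8, -380.0, 84.2]
tcp_rot: [3.141, -0.0, 0.875]
ft_force: [-0.4, 0.1, 0.6]
opening: 0.997
grip_force: 0.0
```

Call:
carry_out --pt "0 0 0 8.2 0" --pt "0 0 0 8.2 0" --pt "0 0 0 8.2 0" --pt "0 0 0 8.2 0" --pt "0 0 0 8.2 0" --pt "0 0 0 0 0.3" --pt "0 0 0 0 0.4" --pt "0 0 0 0 0.5" --pt "0 0 0 0 0.55" --pt "0 0 0 0 0.6" --pt "0 0 0 0 0.7" --pt "0 0 0 0 1"

```text
t: 33.05
eef_pos: [399.6, -379.3, 84.2]
tcp_rot: [-3.142, -0.0, 0.166]
ft_force: [-0.1, -1.0, -0.2]
opening: 0.465
grip_force: 0.0
```

Call:
carry_out --pt "0 0 0 0 1" --pt "0 0 0 0 1" --pt "0 0 0 0 1" --pt "0 0 0 0 1" --pt "0 0 -5 0 1" --pt "0 0 0 0 1"

```text
t: 33.65
eef_pos: [399.7, -379.3, 89.6]
tcp_rot: [3.141, -0.0, 0.165]
ft_force: [0.0, 0.9, -2.3]
opening: 0.373
grip_force: 27.7
```

M is gripped on its 34 mm axis (opening 35 mm, against 37 mm across the other axis), which confirms the front axis. I'll lift, turn and carry it to the plinth.

Call:
carry_out --pt "0 0 -30 0 1" --pt "0 0 -45 0 1" --pt "0 0 -45 0 1" --pt "0 0 -35 0 1" --pt "0 0 0 -8.4 1" --pt "0 0 0 -8.4 1" --pt "0 0 0 -8.4 1" --pt "0 0 0 -8.4 1" --pt "0 0 0 -8.4 1" --pt "0 0 0 -8.4 1" --pt "0 0 0 -8.4 1" --pt "0 0 0 -8.4 1"

```text
t: 34.85
eef_pos: [399.5, -379.1, 244.1]
tcp_rot: [-3.141, -0.0, 1.344]
ft_force: [0.3, 0.0, -1.9]
opening: 0.373
grip_force: 27.7
```

Call:
carry_out --pt "0 0 0 -8.4 1" --pt "0 0 0 -8.4 1" --pt "0 0 0 -8.4 1" --pt "0 0 0 -8.4 1" --pt "0 0 0 -8.4 1" --pt "0 0 0 -8.4 1" --pt "0 0 0 -8.4 1" --pt "0 0 0 -8.4 1" --pt "0 0 0 -8.4 1" --pt "0 0 0 -8.4 1" --pt "0 0 0 -8.3 1" --pt "0 0 0 0 1"

```text
t: 36.05
eef_pos: [399.6, -379.1, 244.1]
tcp_rot: [3.141, -0.0, 2.951]
ft_force: [0.1, -0.0, -3.1]
opening: 0.379
grip_force: 27.7
```

Call:
carry_out --pt "-4 40 0 0 1" --pt "-4 48 0 0 1" --pt "-4 48 0 0 1" --pt "-4 48 0 0 1" --pt "-4 48 0 0 1" --pt "-4 48 0 0 1" --pt "-4 48 0 0 1" --pt "-4 48 0 0 1" --pt "-4 48 0 0 1" --pt "-4 48 0 0 1" --pt "-4 48 0 0 1" --pt "-4 48 0 0 1"

```text
t: 37.25
eef_pos: [555.5, 171.1, 244.3]
tcp_rot: [3.142, 0.0, 2.944]
ft_force: [0.6, -0.9, -1.3]
opening: 0.351
grip_force: 29.9
```

Call:
carry_out --pt "-4 48 0 0 1" --pt "-6 48 0 0 1" --pt "-6 48 0 0 1" --pt "0 0 0 0 1" --pt "0 0 0 0 1" --pt "0 0 0 0 1"

```text
t: 37.85
eef_pos: [598.4, 306.5, 244.1]
tcp_rot: [-3.141, -0.001, 2.946]
ft_force: [-0.6, 0.9, -2.3]
opening: 0.353
grip_force: 30.0
```

```bash
cat >> h.py <<'E'
def pegs(c,dbg=True):
    im=c['color'];hsv=cv2.cvtColor(im,cv2.COLOR_RGB2HSV)
    out=[]
    m=((hsv[...,1]<70)&(hsv[...,2]>90)).astype(np.uint8)
    for q in cv2.findContours(m,0,1)[0]:
        a=cv2.contourArea(q)
        if 40<a<2500:
            r=cv2.minAreaRect(q);out.append((np.array(r[0]),a,r))
    return out
E
python3 - <<'E'
from h import *
s=env.state();print(s['eef_pos'],s['tcp_rot'])
c=cam('wrist');pickle.dump(c,open('pics/p1.pkl','wb'))
for g in([576,318,44],[476,336,44],[380,356,44]): print('exp',proj(c,g).round(0))
for p,a,r in pegs(c): print(p.round(1),a,np.round(r[1],1),round(r[2],1),plane(c,p,44)[:2].round(1))
E
```

```text
[598.40238794 306.48756437 244.11606826] [-3.14110171e+00 -5.08556378e-04  2.94643439e+00]
exp [324. 159.]
exp [323.  69.]
exp [324. -31.]
[333.5 323.5] 1473.0 [31. 55.] 90.0 [803.8 287.6]
[125.  325.5] 1896.0 [35. 66.] 90.0 [7.506e+02 1.000e-01]
[326.  297.5] 211.5 [  5. 116.] 90.0 [761.6 285. ]
[150.4 276.1] 50.5 [ 4.2 21.5] 69.4 [684.5  60.1]
[238.7 242.3] 415.5 [49.3 27.2] 10.8 [660.4 188.8]
[324.5 158. ] 282.0 [18. 17.] 90.0 [574.6 318.9]
[325.  71.] 339.5 [20. 18.] 90.0 [478.3 338. ]
```

Call:
carry_out --pt "33 0 0 0 1" --pt "33 0 0 0 1" --pt "34 0 0 0 1" --pt "0 0 0 0 1" --pt "0 0 0 0 1" --pt "0 0 0 0 1"

```text
t: 38.5
eef_pos: [501.3, 325.7, 244.7]
tcp_rot: [3.141, 0.001, 2.947]
ft_force: [0.4, 0.2, -2.4]
opening: 0.353
grip_force: 30.0
```

Run:
```python
from h import *
s=env.state();print(s['eef_pos'],s['tcp_rot'])
c=cam('wrist');pickle.dump(c,open('pics/p2.pkl','wb'))
for g in([576,318,44],[476,336,44],[380,356,44]): print('exp',proj(c,g).round(0))
for p,a,r in pegs(c): print(p.round(1),a,np.round(r[1],1),round(r[2],1),plane(c,p,44)[:2].round(1))
```

```text
[501.34633724 325.73034135 244.66709985] [3.14103193e+00 8.81237668e-04 2.94739700e+00]
exp [323. 236.]
exp [322. 157.]
exp [324.  70.]
[329. 334.] 275.0 [12. 28.] 90.0 [723.4 297.8]
[352. 295.] 1440.5 [26. 68.] 90.0 [668.4 340. ]
[325.  156.5] 262.0 [17. 16.] 90.0 [476.2 339.2]
[325.   69.5] 344.5 [21. 18.] 90.0 [380.  357.6]
```

Pegs found at c (576,318.7), b (477,338.5) and a (378,358), tops at z≈44 and plinth yaw -11.2°. Now placing M on post_c.

Call:
carry_out --pt "-25 2.6 0 0 1" --pt "-25 2.5 0 0 1" --pt "-24.6 2.5 0 0 1" --pt "0 0 40 0 1" --pt "0 0 40 0 1" --pt "0 0 20 0 1" --pt "0 0 10 0 1" --pt "0 0 0 0 1" --pt "0 0 0 0 1"

```text
t: 39.45
eef_pos: [576.0, 319.7, 135.3]
tcp_rot: [3.141, 0.001, 2.949]
ft_force: [-0.1, -0.8, -1.6]
opening: 0.355
grip_force: 30.0
```

Call:
carry_out --pt "0 0 3 0 1" --pt "0 0 3 0 1" --pt "0 0 3 0 1" --pt "0 0 2 0 1" --pt "0 0 0 0 1"

```text
t: 39.95
eef_pos: [575.1, 319.6, 123.0]
tcp_rot: [-3.141, -0.0, 2.949]
ft_force: [0.4, -0.2, -1.9]
opening: 0.356
grip_force: 30.0
```

Call:
carry_out --pt "0 0 4 0 1" --pt "0 0 4 0 1" --pt "0 0 4 0 1" --pt "0 0 4 0 1" --pt "0 0 2 0 1" --pt "0 0 1 0 1" --pt "0 0 1 0 1" --pt "0 0 0 0 1"

```text
t: 40.75
eef_pos: [575.3, 319.5, 104.8]
tcp_rot: [3.141, 0.001, 2.949]
ft_force: [-4.3, -3.5, 9.7]
opening: 0.357
grip_force: 30.0
```

Call:
carry_out --pt "0 0 0.7 0 1" --pt "0 0 0 0 1" --pt "0 0 0 0 1"

```text
t: 41.05
eef_pos: [575.4, 319.5, 104.7]
tcp_rot: [3.141, 0.001, 2.949]
ft_force: [-6.0, -4.6, 16.4]
opening: 0.354
grip_force: 30.1
```

Call:
carry_out --pt "0 0 0 0 0.6" --pt "0 0 0 0 0.5" --pt "0 0 0 0 0.3" --pt "0 0 0 0 0" --pt "0 0 0 0 0" --pt "0 0 0 0 0" --pt "0 0 0 0 0" --pt "0 0 -20 0 0" --pt "0 0 -40 0 0" --pt "0 0 -40 0 0" --pt "0 0 -40 0 0" --pt "0 0 0 0 0"

```text
t: 42.25
eef_pos: [576.8, 320.4, 248.5]
tcp_rot: [3.136, 0.007, 2.949]
ft_force: [-0.4, -0.1, -0.1]
opening: 0.998
grip_force: 0.0
```

Run:
```python
from h import *
s=env.state();print(s['eef_pos'],s['tcp_rot'])
c=cam('wrist');pickle.dump(c,open('pics/q1.pkl','wb'));S=cam('scene');t=cam('top')
def asc(c,ctr,hw,hh,st=1):
    x,y=[int(v) for v in ctr];g=cv2.cvtColor(c['color'],cv2.COLOR_RGB2GRAY)[y-hh:y+hh,x-hw:x+hw].astype(int)
    lo,hi=np.percentile(g,(2,98));g=np.clip((g-lo)*10//max(hi-lo,1),0,9).astype(int)
    print(x-hw,y-hh);[print(''.join('@%#*+=-:. '[v] for v in r)) for r in g[::st]]
print([proj(S,[576,319,z]).round(1).tolist() for z in(18,50,80,130,157)])
asc(S,proj(S,[576,319,85]),28,42)
```

```text
[576.82643155 320.38280808 248.45059593] [3.13642072 0.00739363 2.94907858]
[[374.6, 296.2], [375.7, 288.9], [376.8, 281.8], [378.7, 269.4], [379.7, 262.4]]
348 238
@@@@@@@#=::....:.:..                       ...  :@@@@@@@
@@@@@%%+::.:....:.:.... .                    .  :@@@@@@@
@@@@%##+-:::.::...:::.. .                     . -@@@@@@@
@@@@%***+-.....::..::::....                    .=@@@@@@@
@@@@##***=......::.::::::...                   .+@@@@@@@
@@%%##*#+-.......:.:::::::.....                .#@@@@@@@
@%%####*-:.........:.::::::::....              .@@@@@@@@
@%#####+::....... ....:::::::-::..             .@@@@@@@@
%#**##*=:::.:...... ....::::::::::..           :@@@@@@%%
#****==:-::::....... ....::::::::::...         -@@@@%+=+
****+:::::::::........ ....:-::::-:...         +@@%*-.:=
****=.::::--:-::........ ....:::::.......     .*%*:. .=+
**+-:::.:::::-:::....... ......::...:....      :-.   :++
*+-:::::::::::--::......  ............:.....        .==+
+-...::.:::::::::::::.....  ....  .....:... .      .==+=
-.....:::::::::::::::.:... . .       ...:.:.....   :====
........::::::::::::-::
[... 3152 characters left out ...]
%#%%%%%%%%%%%%%#
++*++**++++++++++*%@%#%%%%#%%%@@%%%%%%%%%%%%%%%#%%%%%##*
+++++*+++++++=+++*#@@%#%#%#%%%@@@%%%%%%%%%%@%%%%@%##****
++++++*+++++++++++*#@@#%%%%#%%%%%%%%%%%%%%%%%%%@%#*#*+**
+*+++*+*+++++++++++*%@@%#%%#%#####%%%%%%%%%%%@%##*****+*
+++++++*+*+++++++++*#%@@%#%#%######%%%%%%#%%%%#*++**#***
++++++++++*++++++++++#%@%#%%#######%%#%#%%%##**+*++*****
+*++++++*++++*++++++++#@@#%##########%#%%%##****+++++***
=+++++++++++**+*++++++*%@@%######*###%%%##***++*++++++**
++++++++++++++***++++++#%@%###%%###%%%##***+*+*+**+++*++
==++=*+*+++++*++**++++++#%@%####%#%%##**+******+++++++++
+=++++++*++++++++*++*++++#%%###%%@%#+**++++****+*++*+*++
++++++++++=+++++++++++++++#@@#%%%##***+++*+*+**++**+*+++
```

M is placed (firm seating contact, released, standing upright in the scene view). Next is R.

Call:
carry_out --pt "0 0 0 7.5 0" --pt "0 0 0 7.5 0" --pt "0 0 0 7.5 0" --pt "0 0 0 7.5 0" --pt "-18 -43 0 0 0" --pt "-18 -43 0 0 0" --pt "-18 -43 0 0 0" --pt "-18 -43 0 0 0" --pt "-18 -43 0 0 0" --pt "-18 -43 0 0 0" --pt "-18 -43 0 0 0" --pt "-18 -43 0 0 0"

```text
t: 43.6
eef_pos: [456.6, -35.8, 241.3]
tcp_rot: [-3.141, -0.002, 2.426]
ft_force: [0.8, -0.4, 0.2]
opening: 0.996
grip_force: 0.0
```

Call:
carry_out --pt "-18 -43 0 0 0" --pt "-18 -43 0 0 0" --pt "-18 -43 0 0 0" --pt "-18 -43 0 0 0" --pt "-17 -42 0 0 0" --pt "0 0 0 0 0" --pt "0 0 0 0 0"

```text
t: 44.3
eef_pos: [383.9, -254.6, 241.3]
tcp_rot: [3.141, -0.003, 2.423]
ft_force: [-0.3, 0.0, 0.2]
opening: 0.997
grip_force: 0.0
```

Call:
carry_out --pt "-1.6 2.7 0 0 0" --pt "0 0 45 0 0" --pt "0 0 45 0 0" --pt "0 0 40 0 0" --pt "0 0 20 0 0" --pt "0 0 8 0 0" --pt "0 0 0 0 0" --pt "0 0 0 0 0.3" --pt "0 0 0 0 0.4" --pt "0 0 0 0 0.5" --pt "0 0 0 0 0.55" --pt "0 0 0 0 0.6"

```text
t: 45.5
eef_pos: [387.7, -253.4, 84.9]
tcp_rot: [3.142, 0.001, 2.425]
ft_force: [-0.6, 0.1, 0.1]
opening: 0.635
grip_force: 0.0
```

Call:
carry_out --pt "0 0 0 0 0.65" --pt "0 0 0 0 0.7" --pt "0 0 0 0 0.7" --pt "0 0 0 0 0.7" --pt "0 0 0 0 0.7"

```text
t: 46.0
eef_pos: [387.6, -253.2, 84.5]
tcp_rot: [3.142, -0.0, 2.426]
ft_force: [0.3, 0.5, -0.7]
opening: 0.384
grip_force: 29.3
```

Call:
carry_out --pt "0 0 0 0 0.5" --pt "0 0 0 0 0.3" --pt "0 0 0 0 0" --pt "0 0 0 0 0" --pt "0 0 0 0 0" --pt "0 0 0 8.2 0" --pt "0 0 0 8.2 0" --pt "0 0 0 8.2 0" --pt "0 0 0 8.2 0" --pt "0 0 0 8.2 0" --pt "0 0 0 8.2 0" --pt "0 0 0 8.2 0"

```text
t: 47.2
eef_pos: [387.7, -253.3, 84.5]
tcp_rot: [3.142, -0.0, 1.418]
ft_force: [0.2, -0.4, 0.2]
opening: 0.999
grip_force: 0.0
```

Call:
carry_out --pt "0 0 0 8.2 0" --pt "0 0 0 8.2 0" --pt "0 0 0 8.2 0" --pt "0 0 0 8.0 0" --pt "0 0 0 0 0.3" --pt "0 0 0 0 0.4" --pt "0 0 0 0 0.5" --pt "0 0 0 0 0.55" --pt "0 0 0 0 0.6" --pt "0 0 0 0 0.7" --pt "0 0 0 0 1" --pt "0 0 0 0 1"

```text
t: 48.4
eef_pos: [387.7, -253.3, 84.5]
tcp_rot: [3.141, -0.0, 0.855]
ft_force: [0.1, -1.1, 1.7]
opening: 0.384
grip_force: 0.5
```

Call:
carry_out --pt "0 0 0 0 1" --pt "0 0 0 0 1" --pt "0 0 0 0 1" --pt "0 0 0 0 1" --pt "0 0 -5 0 1" --pt "0 0 -20 0 1" --pt "0 0 -45 0 1" --pt "0 0 -45 0 1" --pt "0 0 -45 0 1" --pt "0 0 0 0 1"

```text
t: 49.4
eef_pos: [389.0, -254.4, 249.7]
tcp_rot: [3.133, -0.0, 0.855]
ft_force: [0.9, -1.5, -3.7]
opening: 0.359
grip_force: 29.3
```

Run:
```python
from h import *
s=env.state();print(s['eef_pos'])
c=cam('wrist');pickle.dump(c,open('pics/r1.pkl','wb'))
raw=env.read_camera('wrist');H=np.linalg.inv(np.array(raw['hand_eye']));K=np.array(raw['K'])
def pt(p):
    q=K@(H@np.array([*p,1.]))[:3];return (q[:2]/q[2]).round(0).astype(int)
for nm,p in(('front+y',(0,35,16)),('front-y',(0,-35,16)),('f+ xedge',(18,35,16)),('f- xedge',(18,-35,16)),('foot++',(30,30,53)),('foot+-',(30,-30,53)),('footbot',(30,30,84))): print(nm,pt(p))
for n in('p2','r1'):
    g=cv2.cvtColor(load(n)['color'],cv2.COLOR_RGB2GRAY)[205:262:1,245:395:2].astype(int);g=np.clip((g-10)//20,0,9);print(n)
    for r in g[::2]: print(''.join('@%#*+=-:. '[v] for v in r))
```

```text
[ 388.96003174 -254.37676861  249.73112768]
front+y [371 230]
front-y [267 230]
f+ xedge [372 205]
f- xedge [266 205]
foot++ [359 177]
foot+- [280 177]
footbot [354 170]
p2
            .:-::::::::.:=+++*+**+++*+*****++++++-:-----=======----::......
            :---::::::::-++++++++++++*+++*+++*+++=------=======::::::......
            :-:::::...:-=+++*+++*++++++++++++++++=--=---=======:::::.......
             -::::....:-++**+++*++++++*+++++++++++--=---=======:::::.....::
             ::::::...:=+**+++++*+++++++++++++++++=-=---=======::::::......
             ::::::...:+++++*+++++++++++++++++++++=-=---=======::::::.....:
             ::::::...:++*+++++++++++++++++++++++++==---=====+=::::::.:::::
             ::::::...:+++++++*++++++++++++++++++++==---======-::--::::::::
             :::::....-+++++++++++++++++++++++++++++----======------:::....
             .::::::..-+***++++*++++++++++++++++++++=--=======-----::....:.
             .::::....=+++++++++++++++++++++++++++++=---======-::::::.::.:.
             .:::::..:===================--====--====--=======-::::-::.....
             .-
[... 2783 characters left out ...]
@%=:::--:       
             *@@@@@@@%=-----=====--------====+------=%@@@@@@@#-:::-:       
            =@@@@@@@@%+----=====----------====+=----=%@@@@@@@@+-:::.       
           :%@@@@@@@@%=---====--------------===+----+%@@@@@@@@%=:::        
:::...     *@@@@@@@@@%=--=+==----------------====---+%@@@@@@@@@*-:   ::...:
%%%%%#    -@@@@@@@@%@%=--===-----------------===+=-=+%@@@@@@@@@@+:  -%%%%%%
%@%%@%   .%@@@@@@@@@@%=-====-------:-:--------==+=--+%@@%@@@@@@@#.  =@%%%@%
%%%@@%.  *@@@@@@@@@@@%=-===------:-::::-:------==+--+@@@@@@@@@@@@+  =@%%%%%
%%@@@%: =@@@@@@@@@@@@%====--------:::::--------==+=-+@@@@@@@@@@@@%: +@@@@%@
%@%@%@--%@@@@@@@@@@@@%====--------::::::-:-----==++=*%@@@@@@@@@@@@#.+@@@@%@
```

The wrist view confirms R's book on the tool +y side and M's on the -y side, both as assumed. Carrying R to post_b.

Call:
carry_out --pt "0 0 0 7.5 1" --pt "0 0 0 7.5 1" --pt "0 0 0 7.5 1" --pt "0 0 0 7.5 1" --pt "0 0 0 7.5 1" --pt "0 0 0 7.5 1" --pt "0 0 0 7.5 1" --pt "0 0 0 7.5 1" --pt "-2 -40 0 0 1" --pt "-2 -46 0 0 1" --pt "-2 -46 0 0 1" --pt "-2 -46 0 0 1"

```text
t: 50.7
eef_pos: [412.9, -75.2, 242.7]
tcp_rot: [-3.141, 0.004, -0.193]
ft_force: [1.1, -0.2, -1.8]
opening: 0.357
grip_force: 29.6
```

Call:
carry_out --pt "-2 -46 0 0 1" --pt "-2 -46 0 0 1" --pt "-2 -46 0 0 1" --pt "-2 -46 0 0 1" --pt "-2 -46 0 0 1" --pt "-2 -46 0 0 1" --pt "-2 -46 0 0 1" --pt "-2 -46 0 0 1" --pt "-2 -46 0 0 1" --pt "0 0 0 0 1" --pt "0 0 0 0 1" --pt "0 0 0 0 1"

```text
t: 51.9
eef_pos: [474.9, 331.7, 243.2]
tcp_rot: [3.14, 0.002, -0.193]
ft_force: [0.2, 0.2, -2.1]
opening: 0.354
grip_force: 30.0
```

Call:
carry_out --pt "0 -6.5 0 0 1" --pt "0 0 40 0 1" --pt "0 0 40 0 1" --pt "0 0 20 0 1" --pt "0 0 8 0 1" --pt "0 0 0 0 1" --pt "0 0 0 0 1"

```text
t: 52.6
eef_pos: [477.3, 339.2, 137.8]
tcp_rot: [-3.14, -0.001, -0.193]
ft_force: [-0.8, -0.2, -2.0]
opening: 0.355
grip_force: 30.0
```

Call:
carry_out --pt "0 0 3 0 1" --pt "0 0 3 0 1" --pt "0 0 3 0 1" --pt "0 0 2 0 1" --pt "0 0 0 0 1" --pt "0 0 0 0 1"

```text
t: 53.2
eef_pos: [476.7, 339.2, 125.5]
tcp_rot: [-3.142, 0.0, -0.192]
ft_force: [-0.5, 0.1, -2.4]
opening: 0.353
grip_force: 30.0
```

Call:
carry_out --pt "0 0 4 0 1" --pt "0 0 4 0 1" --pt "0 0 4 0 1" --pt "0 0 4 0 1" --pt "0 0 3 0 1" --pt "0 0 1 0 1" --pt "0 0 0 0 1" --pt "0 0 0 0 1"

```text
t: 54.0
eef_pos: [476.7, 339.2, 105.7]
tcp_rot: [-3.141, -0.0, -0.192]
ft_force: [0.6, -0.5, -2.8]
opening: 0.358
grip_force: 30.0
```

Call:
carry_out --pt "0 0 1 0 1" --pt "0 0 1 0 1" --pt "0 0 0 0 1" --pt "0 0 0 0 1"

```text
t: 54.4
eef_pos: [476.7, 339.1, 103.6]
tcp_rot: [-3.141, -0.0, -0.193]
ft_force: [-0.1, 0.4, -2.8]
opening: 0.356
grip_force: 30.0
```

Call:
carry_out --pt "0 0 0.7 0 1" --pt "0 0 0.5 0 1" --pt "0 0 0.3 0 1" --pt "0 0 0 0 1" --pt "0 0 0 0 1"

```text
t: 54.9
eef_pos: [476.7, 339.1, 102.6]
tcp_rot: [-3.141, -0.0, -0.192]
ft_force: [-0.8, -1.8, 5.5]
opening: 0.357
grip_force: 30.0
```

R is seated at TCP 102.6, as predicted. Releasing it and going for L.

Call:
carry_out --pt "0 0 0 0 0.6" --pt "0 0 0 0 0.5" --pt "0 0 0 0 0.3" --pt "0 0 0 0 0" --pt "0 0 0 0 0" --pt "0 0 0 0 0" --pt "0 0 0 0 0" --pt "0 0 -20 0 0" --pt "0 0 -40 0 0" --pt "0 0 -40 0 0" --pt "0 0 -45 0 0" --pt "0 0 0 0 0"

```text
t: 56.1
eef_pos: [478.4, 340.1, 252.9]
tcp_rot: [-3.135, -0.007, -0.192]
ft_force: [-0.3, 0.5, -0.1]
opening: 1.002
grip_force: 0.0
```

Call:
carry_out --pt "0 0 0 -8 0.37" --pt "0 0 0 -8 0.37" --pt "0 0 0 -8 0.37" --pt "0 0 0 -8 0.37" --pt "0 0 0 -8 0.37" --pt "0 0 0 -8 0.37" --pt "0 0 0 -8 0.37" --pt "0 0 0 -8 0.37" --pt "0 0 0 -8 0.37" --pt "0 0 0 -8 0.37" --pt "-40 17 0 0 0.37" --pt "-43 18 0 0 0.37"

```text
t: 57.3
eef_pos: [479.1, 248.7, 246.1]
tcp_rot: [-3.141, 0.001, 1.206]
ft_force: [0.0, -0.3, -0.1]
opening: 0.631
grip_force: 0.0
```

Call:
carry_out --pt "-43 18 0 0 0.37" --pt "-43 18 0 0 0.37" --pt "-43 18 0 0 0.37" --pt "-43 18 0 0 0.37" --pt "-43 18 0 0 0.37" --pt "-43 18 0 0 0.37" --pt "-43 18 0 0 0.37" --pt "-43 18 0 0 0.37" --pt "-43 18 0 0 0.37" --pt "-43 18 0 0 0.37" --pt "-43 18 0 0 0.37" --pt "0 0 0 0 0.37"

```text
t: 58.5
eef_pos: [494.2, -268.0, 245.9]
tcp_rot: [-3.141, 0.001, 1.2]
ft_force: [0.1, 0.6, 0.0]
opening: 0.63
grip_force: 0.0
```

Run:
```python
from h import *
s=env.state();print(s['eef_pos'],s['tcp_rot'],s['opening'])
# orange decoy near L: from top and old wrist A
for n in('top','wA'):
    c=load(n);hsv=cv2.cvtColor(c['color'],cv2.COLOR_RGB2HSV);m=((hsv[...,0]<15)&(hsv[...,1]>190)&(hsv[...,2]>110)).astype(np.uint8)
    for q in cv2.findContours(m,0,1)[0]:
        if cv2.contourArea(q)>60: r=cv2.boundingRect(q);print(n,r,[plane(c,(r[0]+r[2]/2,r[1]+r[3]/2),z)[:2].round(0) for z in(30,)])
```

```text
[ 494.23463046 -268.03206985  245.87850402] [-3.14125836e+00  5.43436783e-04  1.19964792e+00] 0.6302651412282527
wA (231, 231, 41, 48) [array([ 620., -462.])]
```

Call:
carry_out --pt "-44 20 0 0 0.37" --pt "-44 20 0 0 0.37" --pt "-44 20 0 0 0.37" --pt "-44 21 0 0 0.37" --pt "0 0 0 0 0.37" --pt "0 0 0 0 0.37"

```text
t: 59.1
eef_pos: [506.7, -456.7, 245.7]
tcp_rot: [-3.14, -0.001, 1.203]
ft_force: [1.1, 0.9, -0.9]
opening: 0.63
grip_force: 0.0
```

Run:
```python
from h import *
s=env.state();print(s['eef_pos'],s['tcp_rot'],s['opening'])
c=cam('wrist');pickle.dump(c,open('pics/l1.pkl','wb'))
print([proj(c,[506,-462,z]).round(0).tolist() for z in(10,62,112,139)])
g=cv2.cvtColor(c['color'],cv2.COLOR_RGB2GRAY)[185:280:3,255:400:2].astype(int);g=np.clip((g-10)//22,0,9)
for r in g: print(''.join('@%#*+=-:. '[v] for v in r))
```

```text
[ 506.73946398 -456.7369461   245.65443688] [-3.13998741e+00 -1.15203408e-03  1.20264187e+00] 0.6297493070833647
[[320.0, 179.0], [320.0, 187.0], [320.0, 197.0], [320.0, 203.0]]
                   .. .:.  .:--:::-======---==--:--:-...                 
                    . .......    .---::------=--:---:  ..                
                     ......... ...      ..-----:::--:  ..                
                          ... .. ....:-::::---:--:::    ..               
                           ...  .:=+++++=-::.:  :.      ..               
                           ..   :=-..  .=+-:             ..              
                           ..   -.       :=:.            ..              
                            .   :         -:          . ....             
                           ..   :                     .  ...             
                            .                .        .. ....            
                             .                         .. ...            
                              .                        ......            
                          .   ..  
[... 745 characters left out ...]
.... .             -@@@@@@@@@@@@#:
@@@@@%.                 ....   ...  ..........            -@@@@@@@@@@@@@%
@@@@@%:                 ....    ..  ..........            =@@@@@@@@@@@@@@
@@@@@@-                  ....    ..  ..........   ..      =@@@@@@@@@@@@@@
@@@@@@-                  .....   ...  ..........   .      =@@@@@@@@@@@@@@
@@@@@%:            .     .....    ..  ..........   ..     +@@@@@@@@@@@@@@
@@@@@+                     ....    ..  ..........   ..    :#@@@@@@@@@@@@@
@@@@%:               .      ...    ... ..........   ...    +@@@@@@@@@@@@@
@@@@*                .      ....    ..  ..........   .. .  :#@@@%@@@@@@@@
%%%%+:    ..       ......   .............:::::..... ........+%%%%@%%@@@@@
```

Run:
```python
from h import *
c=load('l1');g=c['color'][150:262:3,262:400:2,2].astype(int);g=np.clip((g-60)//16,0,9)
for i,r in enumerate(g): print(150+3*i,''.join('@%#*+=-:. '[v] for v in r))
```

```text
150 =====+=++++=+++*++++=======*##%##*#####%#######*******########%@@@@@@
153 =====+====+=+++**++++===+*#####%####%###%########***#*#########@@@@@@
156 ---========+=++**++++=+*#############%############**#**#######+#@@@@@
159 -------====+=++***+++#@@@@@%%%%%@%@@%@%@@@@%#######**#**######=#@@@@@
162 --------====+=+++**++++**+*%@@@%%@%%%@%*#*#########***#*####*==+@@@@@
165 ----------==++=++**+=+++==+++++++**######*############**#+=-====@@@@@
168 -------=-====+=+++*+++++========+#######**#%%####**####+==----==@@@@@
171 ----------===++=+**+++++======#####%%#****#%%#%###**#+==--===-==#@@@@
174 =------=----=++=++**++++==+*#%%%%%%%%%%#**#########*+====---=--=#@@@@
177 =----=--=---==++=++*++++=+%@@@@@@@@@@@@@#**#####%%#*=-====--==--+@@@@
180 ==-====------=++==+*++++=#@@@@@@@@@@@@@@@#######%%*=---===-=-=----*@@
183 ===-===--=---==++=+**==++%@@@@@@@@@@@@@@@%########++=---===--====--=-
186 ===--=====----==++++*==++*++++*%%%%%##############+++=---============
189 ====--=====-----=+++*+++++===+***+=+**######*####+==+=--=============
192 ==+==---====---===+=++++++=+*++====+*+*#########*+==++======
[... 1011 characters left out ...]
+===---=============%@@@@#========
237 @@#============-====+===++++=++*++++++=---===========+=%@@@@@@*==-===
240 @@#============-====++===++++++*+++++++=---===========+%@@@@@@@@+-===
243 @@#======+==========++====+++=++++++++++=--===========+@@@@@@@@@@*===
246 @@#-===============++++===+++=++**+++++++=--==========+@@@@@@@@@@@#==
249 @@%=-==============++++====+++=++*++++++++=-==========+@@@@@@@@@@@@@+
252 @@%=-==============+++++===+++==+*+++++++=============+@@@@@@@@@@@@@@
255 @@@==-==============++++====+++=+++*+++++++===========+@@@@@@@@@@@@@@
258 @@@+=-==============+++++===+++=+++*+++++++=-=++======*@@@@@@@@@@@@@@
261 @@@+==-=======+======+++++===+++=+++*+++++++===+======*@@@@@@@@@@@@@@
```

Run:
```python
from h import *
c=load('l1');s=env.state();y=s['tcp_rot'][2];tx=np.array([np.cos(y),np.sin(y)]);ty=np.array([np.sin(y),-np.cos(y)]);T=s['eef_pos'][:2]
for nm,uv,z,d in(('torso top edge',(328,185),112,17.5),('torso bottom',(327,175),62,17.5),('skirt top',(326,163.5),62,22)):
    p=plane(c,uv,z)[:2]-d*tx;print(nm,p.round(1),'tool',((p-T)@tx).round(1),((p-T)@ty).round(1))
print(plane(c,(312,181),90)[:2],plane(c,(344,181),90)[:2],np.linalg.norm(plane(c,(312,181),90)-plane(c,(344,181),90)))
```

```text
torso top edge [ 511.6 -469.8] tool -11.4 9.4
torso bottom [ 512.4 -468.4] tool -9.8 9.6
skirt top [ 514.5 -459.5] tool -0.7 8.3
[ 502.14027015 -447.52556066] [ 534.75993523 -460.09037081] 34.95592945513033
```

The enlarged numeric view puts L's axis 10.5 mm back and 9 mm right of the tool, with its book on the tool +x side (az 69°) as thought. Correcting and gripping.

Call:
carry_out --pt "-10.5 9 0 0 0.37" --pt "0 0 0 0 0.37" --pt "0 0 45 0 0.37" --pt "0 0 45 0 0.37" --pt "0 0 40 0 0.37" --pt "0 0 22 0 0.37" --pt "0 0 10 0 0.37" --pt "0 0 0 0 0.37" --pt "0 0 0 0 0.5" --pt "0 0 0 0 0.55" --pt "0 0 0 0 0.6" --pt "0 0 0 0 0.65"

```text
t: 60.35
eef_pos: [511.9, -470.0, 85.9]
tcp_rot: [3.141, 0.0, 1.204]
ft_force: [-1.3, -0.2, 2.3]
opening: 0.376
grip_force: 4.2
```

Call:
carry_out --pt "0 0 0 0 0.7" --pt "0 0 0 0 0.7" --pt "0 0 0 0 0.7" --pt "0 0 0 0 0.7"

```text
t: 60.75
eef_pos: [511.9, -470.0, 85.9]
tcp_rot: [3.141, 0.0, 1.204]
ft_force: [-1.0, 0.5, 6.7]
opening: 0.377
grip_force: 30.0
```

Call:
carry_out --pt "0 0 0 0 0.5" --pt "0 0 0 0 0.3" --pt "0 0 0 0 0.3" --pt "0 0 0 0 0.3" --pt "0 0 0 8.2 0.3" --pt "0 0 0 8.2 0.3" --pt "0 0 0 8.2 0.3" --pt "0 0 0 8.2 0.3" --pt "0 0 0 8.2 0.3" --pt "0 0 0 8.2 0.3" --pt "0 0 0 8.2 0.3" --pt "0 0 0 8.2 0.3"

```text
t: 61.95
eef_pos: [511.7, -469.8, 84.9]
tcp_rot: [-3.141, 0.0, 0.053]
ft_force: [0.2, -0.7, -0.5]
opening: 0.704
grip_force: 0.0
```

Call:
carry_out --pt "0 0 0 8.2 0.3" --pt "0 0 0 8.2 0.3" --pt "0 0 0 8.0 0.3" --pt "0 0 0 0 0.4" --pt "0 0 0 0 0.5" --pt "0 0 0 0 0.55" --pt "0 0 0 0 0.6" --pt "0 0 0 0 0.7" --pt "0 0 0 0 1" --pt "0 0 0 0 1" --pt "0 0 0 0 1" --pt "0 0 0 0 1"

```text
t: 63.15
eef_pos: [511.7, -469.8, 85.0]
tcp_rot: [-3.141, -0.0, -0.367]
ft_force: [0.3, -0.0, 0.1]
opening: 0.352
grip_force: 30.0
```

Call:
carry_out --pt "0 0 0 0 1" --pt "0 0 0 0 1" --pt "0 0 0 0 1" --pt "0 0 -5 0 1" --pt "0 0 -20 0 1" --pt "0 0 -45 0 1" --pt "0 0 -45 0 1" --pt "0 0 -45 0 1" --pt "0 0 0 0 1"

```text
t: 64.05
eef_pos: [513.0, -471.3, 252.3]
tcp_rot: [3.137, -0.009, -0.367]
ft_force: [-0.3, -0.4, -2.4]
opening: 0.353
grip_force: 30.0
```

Call:
carry_out --pt "0 0 0 -8.2 1" --pt "0 0 0 -8.2 1" --pt "0 0 0 -8.2 1" --pt "0 0 0 -8.2 1" --pt "0 0 0 -8.2 1" --pt "0 0 0 -8.2 1" --pt "0 0 0 -8.2 1" --pt "0 0 0 -8.2 1" --pt "0 0 0 -8.2 1" --pt "0 0 0 -8.2 1" --pt "0 0 0 -8.2 1" --pt "0 0 0 -8.2 1"

```text
t: 65.25
eef_pos: [511.4, -469.5, 244.0]
tcp_rot: [-3.14, -0.001, 1.356]
ft_force: [0.3, 0.3, -2.6]
opening: 0.353
grip_force: 30.0
```

Call:
carry_out --pt "0 0 0 -8.2 1" --pt "0 0 0 -8.2 1" --pt "0 0 0 -8.2 1" --pt "0 0 0 -8.2 1" --pt "0 0 0 -8.2 1" --pt "0 0 0 -8.2 1" --pt "0 0 0 -8.2 1" --pt "0 0 0 -8.2 1" --pt "0 0 0 -8.2 1" --pt "0 0 0 -8.2 1" --pt "0 0 0 -8.2 1" --pt "0 0 0 -1 1"

```text
t: 66.45
eef_pos: [511.4, -469.6, 244.1]
tcp_rot: [3.141, -0.001, 2.945]
ft_force: [-0.5, 0.2, -1.5]
opening: 0.357
grip_force: 30.0
```

Call:
carry_out --pt "14 38 0 0 1" --pt "16 44 0 0 1" --pt "16 44 0 0 1" --pt "16 44 0 0 1" --pt "16 44 0 0 1" --pt "16 44 0 0 1" --pt "16 44 0 0 1" --pt "16 44 0 0 1" --pt "16 44 0 0 1" --pt "16 44 0 0 1" --pt "16 44 0 0 1" --pt "16 44 0 0 1"

```text
t: 67.65
eef_pos: [428.0, 81.2, 245.0]
tcp_rot: [3.141, 0.0, 2.938]
ft_force: [0.9, -1.0, -1.8]
opening: 0.356
grip_force: 30.0
```

Call:
carry_out --pt "16 44 0 0 1" --pt "16 44 0 0 1" --pt "16 44 0 0 1" --pt "16 44 0 0 1" --pt "16 44 0 0 1" --pt "0 0 0 0 1" --pt "0 0 0 0 1" --pt "0 0 0 0 1"

```text
t: 68.45
eef_pos: [394.0, 310.1, 244.8]
tcp_rot: [-3.141, -0.0, 2.94]
ft_force: [-0.1, 1.5, -0.8]
opening: 0.353
grip_force: 30.0
```

Run:
```python
from h import *
s=env.state();print(s['eef_pos'],s['tcp_rot'],s['opening'],s['grip_force'])
y=s['tcp_rot'][2];tx=np.array([np.cos(y),np.sin(y)]);ty=np.array([np.sin(y),-np.cos(y)]);d=np.array([378.3,358])-s['eef_pos'][:2]
print('go',d@tx,d@ty,'yaw',np.degrees(y))
g=cv2.cvtColor(cam('wrist')['color'],cv2.COLOR_RGB2GRAY)[205:262:3,245:395:3].astype(int);g=np.clip((g-10)//24,0,9)
for r in g: print(''.join('@%#*+=-:. '[v] for v in r))
```

```text
[394.01106623 310.11469918 244.83590698] [-3.14103503e+00 -3.18268771e-04  2.94003757e+00] 0.35251885329891997 29.994836747646332
go 24.979328976842268 43.77068380597942 yaw 168.4517441823329
........-===-----****************=====+*********++
........-=-----=+****************+====+******+*+*+
.::::...:=-----=******************====*******+**+*
:::::....=-----=******************=+=+*******+**+*
::::::...=-----=******************+==========+***+
::::.....=-----+******************+==========+*+++
:........------********************+=+++++===**+*+
........ ------+=++=++===+========++=+*****==+****
........ -----=====================+=++++++==+++**
.........---#@++===================+@%=======+++**
.........--=@@%+===================#@@****==++++**
......:::-*@@@%+======++++++=======#@@@%***=++*+**
..:::::::=@@@@%+====++===--=++=====#@@@@#**+++*+++
:::::.:::%@@@@%+==++=---------++===#@@@@@***+*++++
::::::::+@@@@@%+=+========---=--===#@@@@@%**++++++
:::::::-@@@@@@%++================+=%@@@@@@#++++++*
@%%@+..#@@@@@@@*========+++=======+%@@@@@@@==*@@@@
@@@@+.+@@@@@@@%======+**+*+++=--=-=*@@@@@@@#=#@@@@
@@@@+-@@@@@@@@+=====***+++++++==-===@@@@@@@@*#@@@@
```

Call:
carry_out --pt "12.5 22 0 -0.4 1" --pt "12.5 22 0 0 1" --pt "0 0 40 0 1" --pt "0 0 40 0 1" --pt "0 0 20 0 1" --pt "0 0 8 0 1" --pt "0 0 0 0 1" --pt "0 0 0 0 1"

```text
t: 69.3
eef_pos: [378.9, 358.9, 138.2]
tcp_rot: [3.14, 0.001, 2.948]
ft_force: [-0.2, 0.5, -2.2]
opening: 0.354
grip_force: 30.0
```

Call:
carry_out --pt "0 0 3 0 1" --pt "0 0 3 0 1" --pt "0 0 3 0 1" --pt "0 0 2 0 1" --pt "0 0 0 0 1" --pt "0 0 0 0 1"

```text
t: 69.9
eef_pos: [378.1, 359.0, 126.1]
tcp_rot: [3.142, -0.0, 2.949]
ft_force: [-0.5, 0.2, -2.3]
opening: 0.354
grip_force: 30.0
```

Call:
carry_out --pt "0 0 4 0 1" --pt "0 0 4 0 1" --pt "0 0 4 0 1" --pt "0 0 4 0 1" --pt "0 0 3 0 1" --pt "0 0 1 0 1" --pt "0 0 0 0 1" --pt "0 0 0 0 1"

```text
t: 70.7
eef_pos: [378.2, 359.1, 106.1]
tcp_rot: [3.141, 0.0, 2.949]
ft_force: [0.2, 0.1, -2.3]
opening: 0.354
grip_force: 30.0
```

Call:
carry_out --pt "0 0 1 0 1" --pt "0 0 1 0 1" --pt "0 0 0.5 0 1" --pt "0 0 0 0 1" --pt "0 0 0 0 1"

```text
t: 71.2
eef_pos: [378.2, 359.0, 103.6]
tcp_rot: [3.142, 0.0, 2.949]
ft_force: [-0.2, -0.0, -1.7]
opening: 0.357
grip_force: 30.0
```

Call:
carry_out --pt "0 0 0.5 0 1" --pt "0 0 0.4 0 1" --pt "0 0 0.3 0 1" --pt "0 0 0 0 1" --pt "0 0 0 0 1"

```text
t: 71.7
eef_pos: [378.3, 359.0, 103.0]
tcp_rot: [3.141, 0.001, 2.949]
ft_force: [-1.3, -1.2, 5.6]
opening: 0.352
grip_force: 30.0
```

L is seated at 103.0 as predicted. I'll release it, then re-check M's seating by a gentle regrip and press, since its contact came about 2 mm high.

Call:
carry_out --pt "0 0 0 0 0.6" --pt "0 0 0 0 0.5" --pt "0 0 0 0 0.3" --pt "0 0 0 0 0" --pt "0 0 0 0 0" --pt "0 0 0 0 0" --pt "0 0 0 0 0" --pt "0 0 -20 0 0" --pt "0 0 -40 0 0" --pt "0 0 -40 0 0" --pt "0 0 -45 0 0" --pt "0 0 0 0 0"

```text
t: 72.9
eef_pos: [379.6, 360.2, 252.7]
tcp_rot: [3.135, 0.006, 2.949]
ft_force: [0.0, 0.2, -0.7]
opening: 0.994
grip_force: 0.0
```

Call:
carry_out --pt "-40 0 0 0 0" --pt "-40 0 0 0 0" --pt "-40 0 0 0 0" --pt "-40 0 0 0 0" --pt "-40 0 0 0 0" --pt "0 0 0 0 0" --pt "0 0 0 0 0"

```text
t: 73.6
eef_pos: [574.6, 320.2, 246.0]
tcp_rot: [-3.141, -0.002, 2.948]
ft_force: [-0.1, 0.2, -0.6]
opening: 1.001
grip_force: 0.0
```

Run:
```python
from h import *
s=env.state();print(s['eef_pos'],s['tcp_rot'])
c=cam('wrist');pickle.dump(c,open('pics/z1.pkl','wb'));print([proj(c,[477,338.5,z]).round(0).tolist() for z in(18,50,130,157)],[proj(c,[576,319,z]).round(0).tolist() for z in(50,157)],[proj(c,[378,358,z]).round(0).tolist() for z in(50,157)])
y=s['tcp_rot'][2];tx=np.array([np.cos(y),np.sin(y)]);ty=np.array([np.sin(y),-np.cos(y)]);d=np.array([575.3,319.5])-s['eef_pos'][:2];print(d@tx,d@ty)
```

```text
[574.57399378 320.23550977 245.99018069] [-3.14074360e+00 -1.56816581e-03  2.94794090e+00]
[[318.0, 96.0], [318.0, 94.0], [317.0, 87.0], [317.0, 84.0]] [[318.0, 181.0], [317.0, 204.0]] [[318.0, -7.0], [317.0, -62.0]]
-0.8539799253432326 -0.5820463333330117
```

Aligned over M. Descend, grip and press lightly.

Call:
carry_out --pt "-1 -0.6 40 0 0" --pt "0 0 45 0 0" --pt "0 0 35 0 0" --pt "0 0 15 0 0" --pt "0 0 6 0 0" --pt "0 0 0 0 0.5" --pt "0 0 0 0 0.6" --pt "0 0 0 0 0.7" --pt "0 0 0 0 1" --pt "0 0 0 0 1" --pt "0 0 0 0 1" --pt "0 0 0 0 1"

```text
t: 74.85
eef_pos: [575.3, 319.9, 106.5]
tcp_rot: [3.141, 0.0, 2.949]
ft_force: [0.6, 0.2, -0.1]
opening: 0.467
grip_force: 0.0
```

Call:
carry_out --pt "0 0 0 0 1" --pt "0 0 0.7 0 1" --pt "0 0 0 0 1" --pt "0 0 0 0 1"

```text
t: 75.25
eef_pos: [575.4, 319.9, 106.2]
tcp_rot: [3.141, 0.001, 2.949]
ft_force: [-2.2, -2.0, 4.8]
opening: 0.353
grip_force: 30.0
```

M resists at once, so it is seated. I'll release it, lift clear, and check scraper, chips and figures numerically.

Call:
carry_out --pt "0 0 0 0 0.6" --pt "0 0 0 0 0.5" --pt "0 0 0 0 0.3" --pt "0 0 0 0 0" --pt "0 0 0 0 0" --pt "0 0 0 0 0" --pt "0 0 0 0 0" --pt "0 0 -20 0 0" --pt "0 0 -40 0 0" --pt "0 0 -40 0 0" --pt "0 0 -45 0 0" --pt "0 0 0 0 0"

```text
t: 76.45
eef_pos: [577.0, 320.8, 257.2]
tcp_rot: [3.136, 0.008, 2.949]
ft_force: [0.6, 0.5, 0.1]
opening: 1.0
grip_force: 0.0
```

Call:
carry_out --pt "45 40 0 0 0" --pt "45 40 0 0 0" --pt "45 40 0 0 0" --pt "45 40 0 0 0" --pt "45 40 0 0 0" --pt "0 0 0 0 0" --pt "0 0 0 0 0" --pt "0 0 0 0 0"

```text
t: 77.25
eef_pos: [424.1, 518.0, 250.3]
tcp_rot: [-3.141, -0.0, 2.949]
ft_force: [0.2, 0.1, -0.2]
opening: 1.001
grip_force: 0.0
```

Run:
```python
from h import *
s=env.state();print(s['eef_pos'],s['t'])
old=load('top');t=cam('top');S=cam('scene')
# scraper dark blob
def dark(c,x0,y0,x1,y1):
    im=c['color'][y0:y1,x0:x1].astype(int);m=((im[...,0]<145)&(im[...,0]-im[...,2]>15)&(im.sum(2)<300)).astype(np.uint8)
    q=max(cv2.findContours(m,0,1)[0],key=cv2.contourArea)+np.array([x0,y0]);return cv2.minAreaRect(q)
r=dark(t,420,145,470,205);print('scraper',np.round(r[0],1),np.round(r[1],1),round(r[2],1),plane(t,r[0],34)[:2].round(0))
# chips: light low-sat wood vs. board/tray
hsv=cv2.cvtColor(t['color'],cv2.COLOR_RGB2HSV).astype(int)
u=np.array([np.cos(np.radians(10.5)),np.sin(np.radians(10.5))]);v=np.array([-u[1],u[0]])
W=lambda a,b,z:proj(t,[*(a*u+b*v),z])
poly=np.array([W(464,-206,45),W(676,-206,45),W(676,50,45),W(464,50,45)]).astype(np.int32)
tray=np.array([W(684,-215,4),W(800,-215,4),W(800,62,4),W(684,62,4)]).astype(np.int32)
for nm,p in(('board',poly),('tray',tray)):
    m=np.zeros(t['color'].shape[:2],np.uint8);cv2.fillPoly(m,[p],1)
    print(nm,'val pct',np.percentile(hsv[...,2][m>0],(5,50,95,99,100)),'sat',np.percentile(hsv[...,1][m>0],(1,5,50,95)))
    if nm=='board': k=m*((hsv[...,1]<115)).astype(np.uint8)
    else: k=m*((hsv[...,1]>90)).astype(np.uint8)
    for q in cv2.findContours(k,0,1)[0]:
        if cv2.contourArea(q)>12: print(nm,cv2.contourArea(q),np.round(cv2.minAreaRect(q)[0]))
# figures: diff vs 'empty' plinth not available -> heads in top
for n,p in(('c',[576,319]),('b',[477,338.5]),('a',[378,358])): print(n,[proj(t,p+[z]).round(0).tolist() for z in(50,140)],[proj(S,p+[z]).round(0).tolist() for z in(50,140)])
```

```text
[424.14850992 518.04044663 250.26799869] 77.25
scraper [444.9 170.6] [38.6 21.2] 81.9 [ 591. -322.]
board val pct [143. 158. 173. 177. 188.] sat [132. 135. 140. 145.]
tray val pct [109.   172.   186.   197.71 208.  ] sat [  8.  10.  14. 119.]
tray 102.0 [314. 138.]
tray 99.0 [282. 133.]
tray 374.0 [327. 127.]
c [[217.0, 173.0], [207.0, 167.0]] [[376.0, 289.0], [379.0, 267.0]]
b [[209.0, 208.0], [198.0, 205.0]] [[407.0, 272.0], [412.0, 250.0]]
a [[200.0, 244.0], [188.0, 244.0]] [[436.0, 257.0], [442.0, 234.0]]
```

Run:
```python
from h import *
g=load('scene')['color'][222:312:2,345:472:2].astype(int).sum(2)//3;lo,hi=np.percentile(g,(3,97));g=np.clip((g-lo)*10//(hi-lo),0,9).astype(int)
for r in g: print(''.join('@%#*+=-:. '[v] for v in r))
```

```text
===-:.    ..:.......             ..    *+++++***************++*+
==-=+=:-=. ..........              .  =++*+++**************+***+
====++*@@-   ..:.......             . ++++++++****+*************
-==-+#@@@.    ...:.....              :*++++++++****+************
-=-=+@@@@..     ....:....            -***+++=+**#+*************+
====@@@@+ ..     ....:... .          +****++*+**%#*#***+*******=
--=@@@@*... .     ........ .         +******++#***#***+*++*****+
==@@@@*.:..  .      ........ .       ++**+***+*#*****+***++****-
-%@@@%::.::...       ..........     :+++*++*%**#%###******+**+* 
%@@@%*:::::::...        .........   ++++****%%***##***+++***+*+.
@@@@##+.:::::::...       ........   +++++-**@%%#***##+*+++***+= 
@@@@%*::..:::::-:..          ...:::-+++++++%%#%%##%##*++++++**= 
@@%#%=-:.:. ::-::::.         . -*+++*++*#++@%%%@%%%#*+++++++*+- 
@%##-:-:-:.. ..-:--:...        *++++***%%#*%%%@%%%##*+++++++++ .
###=::----::....:::.::.      :=#+++=*%@@@%#+%%@%#%##*+**++++*+  
##-.::-::--::: ..  .:::..    **#***+*%@@###*+%%%##***+++++++*+. 
#=..:::-----:::..   ..::... :%+*#####*%**%%%*+%##****+++++++
[... 1124 characters left out ...]
%++*##%#**%%%%%%##@@@@@@@@@@%@@##**####*+*+*+:-:-:
 -*@@==*%@%+*%%###%%+**#%%@@@@%@@@@@@@@@@%@@%*****#******+....::
 .**@@*@%%%#**%%###*#*##@@@@@@%%@@@@@@@@%@%*****##*+*+***+  ....
. -**@@@%%%@#**#%######%@@@@@%%%@%@@@%@@@#***#****#**++***   ...
 . -+#@@%@%%%***#####%##@@@@@@%%%%@%%@@@###********#*#*+*+.    :
..-:-+#@@%%%%%***###%#%@@@@@@@@%%@%@@%##%###******#*#*#**= .    
+*****+%@%%%%%%#%###%@@@@@@@@@@@%@@%*####%####**#****##**+      
*+**+***@@%%%%%###%@@@@@@@@@@@@@@@#*##*###%%###********##.... . 
*********%@@%%%##%@@@@@@@@@@@@@@%#***#**##*#%####**#*****...... 
*********#@@%@%@@@@@@@@@@@@@@@%**##***++*#+*##*###*##***+...... 
********+*%@@@@@@@@@@@@@@%@@%#*#**##++++++****#*++******+.......
```

Three upright figures are visible on the pegs, the board is clear and the scraper is on its mat. Handing in.

```bash
python3 -c "
from cell import env
print(env.job_done())"
```

```text
the job is handed in; nothing more can be done
None
```

I handed the job in at 77 s with all four chips in the tray, the scraper back upright on its mat, and the three wood figures seated on the pegs facing the arrows; the hand-in gave no verdict, and my last checks used image numbers and contact forces rather than a viewed picture.

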